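# Set the row of primed eggs into their egg cups

## Robot

A 6-joint arm with a two-finger parallel gripper is mounted at the origin on the work surface. World frame = base frame: x ahead of the robot, y to its left, z up, the work surface at z = 0. Lengths are in mm, angles in rad, forces in N, time in s.
With the tool pointing down it reaches from about 400 to 925 mm from the base axis. Payload 12.5 kg.
Tool frame: the origin (TCP) lies at the very end of the fingers, on their centre line; the grasp point (between the pads) lies 19 mm behind it (env.grip_point_offset is the distance from the TCP to the grasp point, in mm); z points along the fingers, y is the direction in which the jaws open and shut (so a half turn about z gives the same grasp; the last joint's range is limited). The gripper opens to 95 mm and grips with 3 to 60 N. Pads are 20 mm wide; open, the fingers measure 119 mm over their backs; the gripper's body (75 mm by 180 mm) begins 59 mm behind the grasp point.
Start: joints at [1.243, 0.491, 1.559, -0, 1.092, -0.106], TCP at [137.472, 609.712, 214.661] pointing down, gripper open.
Joint ranges: [-3.1, 3.1], [-0.84, 2.19], [0.05, 2.79], [-1.13, 4.28], [0.06, 2.93], [-2.69, 2.69]. Speed limits (rad/s): [2.22, 2.22, 2.79, 3.14, 3.14, 3.14].

## Interface

Orientations are given as [roll, pitch, yaw] about the fixed x, y, z axes, in that order (R = Rz(yaw) Ry(pitch) Rx(roll)).
In Python, from cell import env gives the robot as it stands.
- The arm moves only by the tool drive_tool, never from a script. Its argument "commands" is a list of rows, each an object of numbers: "dx", "dy", "dz": the shift along the world's x, y, z in mm; "yaw": the turn about the world's z in degrees. In form: [{"dx": .., "dy": .., "dz": .., "yaw": ..}, ...]. A call has 1 to 5 rows; each row shifts and turns the commanded pose from where the row before left it; what a row does not reach is not made up. A row lasts 1/12 s, in which the tool goes at most 41.7 mm and 7.16 degrees, less where a joint would pass 70% of its speed; a pose out of reach is approached as far as the arm can. A call with a gripper value outside its range is refused whole. "grip" is the opening, from 0 (shut) to 1 (fully open), set as the call begins (left out, the last holds). The fingers move at their own pace and stop on an object; the grip force is fixed at half the most. Time passes only in rows, so rows that do not move let the fingers close. It gives the time, the measured TCP pose, the force and the opening at its end, in the units of the state.
- env.state(): the state, without advancing time (a new reading comes with each control period).
- env.read_camera(name): name is "scene" or "top"; returns the picture (384x512x3 uint8, red, green, blue); there is no depth.
- env.calibration(name): a dict with "intrinsics" (3x3 intrinsics, pixels), "dist_coeffs" ([k1, k2, p1, p2, k3] as OpenCV has them; the pictures are not rectified), "rvec" (rotation vector, rad) and "tvec" (3), from world to camera coordinates, as OpenCV has them. Camera axes: x right, y down, z forward; pixel columns grow to the right and rows downward; lengths in mm; the calibration is good to about 2 mm. A picture is of the moment at which its call begins. calibration takes no time and is no camera call.
- env.job_done(): hands the job in, once; it reports no verdict.
Trained networks look in the newest picture that a camera, given by its name, has taken for a name from the list of things; names that differ only in an ending like _2 or _b are one class to them, and where a whole thing is asked for, a point or a joint stands for the part that bears it (a point fixed in the world has none). Each returns a list of dicts, best first, with "conf" (0 to 1); they miss things now and then, are a little off and sometimes report something else, mostly with a low value. They report only what shows in the picture. A call takes as long as a camera call. They do not tell look-alikes from the thing itself.
- env.trace(query, camera): "pixels" (384x512 bool, what is visible of it) and "pixel" ([column, row] in pixels, amid what is visible of it).
- env.place_of(query, camera): "pixel" ([column, row] in pixels: a listed point, or the origin of a listed thing).
The state is a dict: "t": time; "joints": joint angles; "qvel": joint speeds; "tau": joint torques, N m; "eef_pos": TCP position; "tcp_rot": TCP orientation; "ft_force": force on the tool from outside, world axes, zero at the start; "moment": the same for the moment, N m; "opening": opening from 0.0 (shut) to 1.0 (fully open).
Only numpy, scipy, OpenCV 4.12 (cv2) and the standard library are available. Lean on these libraries where they do the work, as an engineer would, in place of code of your own. Each camera call takes 0.05 s, during which the arm holds its last target.

## Task

The four white-primed wooden eggs have dried on the plywood drying board. Move the whole row to the dark display rack: set each egg gently, pointed end up, into the egg cup turned for its size - the smallest egg in the smallest cup, and so on up to the largest. Don't drop an egg, and leave the cups standing where they are.

Things in the scene. Friction and masses are not known exactly. Their poses are not given: they have to be found in the camera images.
- egg_pigeon: The smallest of four white turned wooden eggs (pigeon size): 31 mm across at the widest, 41 mm tall, about 16 g, loose. Origin: on its axis at the widest girth, 15.5 mm above the blunt end; z to the pointed end. Below the girth a half ball of radius 15.5 mm. Starts blunt end down in any one of the drying board's holes, origin 11 mm above the board's top.
- egg_bantam: The second smallest of four white turned wooden eggs (bantam size): 40 mm across at the widest, 53 mm tall, about 32 g, loose. Origin: on its axis at the widest girth, 20 mm above the blunt end; z to the pointed end. Below the girth a half ball of radius 20 mm. Starts blunt end down in any one of the drying board's holes, origin 17 mm above the board's top.
- egg_duck: The second largest of four white turned wooden eggs (duck size): 49 mm across at the widest, 65 mm tall, about 58 g, loose. Origin: on its axis at the widest girth, 24.5 mm above the blunt end; z to the pointed end. Below the girth a half ball of radius 24.5 mm. Starts blunt end down in any one of the drying board's holes, origin 22 mm above the board's top.
- egg_goose: The largest of four white turned wooden eggs (goose size): 59 mm across at the widest, 77.5 mm tall, about 102 g, loose. Origin: on its axis at the widest girth, 29.5 mm above the blunt end; z to the pointed end. Below the girth a half ball of radius 29.5 mm. Starts blunt end down in any one of the drying board's holes, origin 28 mm above the board's top.
- cup_pigeon: The smallest of four pale wooden egg cups, for the smallest egg: 42 mm tall, mouth 23 mm inside, 30 mm outside, foot 40 mm across; loose, in any one of the display rack's recesses. Origin: centre of the foot's underside; z up. Its egg rests on the rim, blunt end in the hollow, egg origin 52 mm above cup origin (10 mm above the rim); self-centring.
- cup_bantam: The second smallest of four pale wooden egg cups, for the second smallest egg: 46 mm tall, mouth 30 mm inside, 37 mm outside, foot 40 mm across; loose, in any one of the display rack's recesses. Origin: centre of the foot's underside; z up. Its egg rests on the rim, blunt end in the hollow, egg origin 59 mm above cup origin (13 mm above the rim); self-centring.
- cup_duck: The second largest of four pale wooden egg cups, for the second largest egg: 50 mm tall, mouth 37 mm inside, 44 mm outside, foot 40 mm across; loose, in any one of the display rack's recesses. Origin: centre of the foot's underside; z up. Its egg rests on the rim, blunt end in the hollow, egg origin 66 mm above cup origin (16 mm above the rim); self-centring.
- cup_goose: The largest of four pale wooden egg cups, for the largest egg: 55 mm tall, mouth 44 mm inside, 51 mm outside, foot 40 mm across; loose, in any one of the display rack's recesses. Origin: centre of the foot's underside; z up. Its egg rests on the rim, blunt end in the hollow, egg origin 75 mm above cup origin (20 mm above the rim); self-centring.
- drying_board: Plywood drying board on two battens, 80 mm (its x) by 345 mm (its y), top 35 mm above the bench, fixed. Four 21 mm through holes in a row along its y, 82 mm apart, hold the eggs. Origin: centre of its underside, on the bench. Nearer to the robot or farther than the display rack.
- display_rack: Dark wooden display rack, a board 80 mm (its x) by 345 mm (its y), top 30 mm above the bench, fixed. Four recesses 44 mm across, 5 mm deep, in a row along its y, 82 mm apart, hold the cups' feet (25 mm above the bench). Origin: centre of its underside, on the bench. Two gouges up to 27 mm high lie between it and the drying board.
There are look-alikes about, which are no part of the job. What is shaped like the cup_pigeon but orange or turquoise is not meant.

How it is judged (in metres and radians):
At the end, for the whole second after the job is handed in: Each egg rests in the cup of its own size: centred within 8 mm, its girth within 4 mm of the seated height, pointed end up within 23 degrees of upright. Each cup is upright (within 6 degrees), within 12 mm of where it stood at the start. Eggs and cups are at rest (horizontal distance between egg_pigeon and cup_pigeon below 0.008 m and z of egg_pigeon in the frame of cup_pigeon between 0.0483 and 0.0563 m and angle between each of egg_pigeon, egg_bantam, egg_duck, egg_goose's own z axis and vertical below 0.4 rad and angle between each of cup_pigeon, cup_bantam, cup_duck, cup_goose's own z axis and vertical below 0.1 rad and distance of each of cup_pigeon, cup_bantam, cup_duck, cup_goose from where it was at the start of the episode below 0.012 m and linear speed of each of egg_pigeon, cup_pigeon, egg_bantam, cup_bantam, egg_duck, cup_duck, egg_goose, cup_goose below 0.02 m/s and angular speed of each of egg_pigeon, egg_bantam, egg_duck, egg_goose below 0.3 rad/s and horizontal distance between egg_bantam and cup_bantam below 0.008 m and z of egg_bantam in the frame of cup_bantam between 0.0552 and 0.0632 m and horizontal distance between egg_duck and cup_duck below 0.008 m and z of egg_duck in the frame of cup_duck between 0.0622 and 0.0702 m and horizontal distance between egg_goose and cup_goose below 0.008 m and z of egg_goose in the frame of cup_goose between 0.0705 and 0.0785 m); the robot touches nothing.
It fails at once if the pigeon egg is dropped or sent flying (faster than 0.7 m/s, a fall of about 25 mm, with no finger on it) (linear speed of egg_pigeon above 0.7 m/s and contact force between egg_pigeon and the fingers below 0.01 N).
It fails at once if the bantam egg is dropped or sent flying (faster than 0.7 m/s, a fall of about 25 mm, with no finger on it) (linear speed of egg_bantam above 0.7 m/s and contact force between egg_bantam and the fingers below 0.01 N).
It fails at once if the duck egg is dropped or sent flying (faster than 0.7 m/s, a fall of about 25 mm, with no finger on it) (linear speed of egg_duck above 0.7 m/s and contact force between egg_duck and the fingers below 0.01 N).
It fails at once if the goose egg is dropped or sent flying (faster than 0.7 m/s, a fall of about 25 mm, with no finger on it) (linear speed of egg_goose above 0.7 m/s and contact force between egg_goose and the fingers below 0.01 N).
It also fails if it takes over 102 s, if anything falls off the work surface, if the arm or the gripper's body presses on something with over 40 N, if the wrist force passes 120 N, or if a joint passes its speed limit or range.

## Working session

There is one attempt and no reset: what is moved stays moved. The work goes in short steps, Python scripts to look and compute and a tool call to move; the robot and the scene stay as the last step left them, time stands still between calls to the robot, and variables do not carry over. Pictures are saved under pics/ and viewed, and the job is handed in when it is done.

Besides the shell and the picture viewer there is one more tool, called after "Request:" as name(argument=value, ...), one argument or row to a line, values as JSON. drive_tool: Moves the arm, as the interface text tells. Its arguments: {"type":"object","properties":{"commands":{"type":"array"},"grip":{"type":"number"}},"required":["commands"]}

```bash
mkdir -p pics
python3 - <<'E'
from cell import env
import cv2
print(env.state())
for n in("scene","top"):
    im=env.read_camera(n); cv2.imwrite(f"pics/{n}0.png",cv2.resize(im[:,:,::-1],(800,600),interpolation=cv2.INTER_CUBIC))
    print(env.calibration(n))
E
```

```text
{'t': 0.0, 'joints': array([ 1.24341613e+00,  4.91563152e-01,  1.55945097e+00,  1.92172550e-05,
        1.09168505e+00, -1.05595723e-01]), 'qvel': array([ 0.00033793,  0.00043492,  0.00085875,  0.0007922 , -0.00073893,
       -0.00117063]), 'tau': array([ 1.90468840e-03, -6.12632990e+01, -2.58190960e+01,  6.92763110e-02,
        4.80861089e-02, -1.13570204e-04]), 'eef_pos': array([137.37471345, 609.46942802, 214.05898802]), 'tcp_rot': array([-3.14049409e+00, -1.33576090e-04,  2.91979924e+00]), 'ft_force': array([-0.80771008, -0.32170922, -0.58533343]), 'moment': array([ 0.04361298,  0.02858095, -0.00156093]), 'opening': 1.0010457674126783}
{'intrinsics': array([[462.89863543,   0.        , 258.68799909],
       [  0.        , 462.89863543, 198.45204734],
       [  0.        ,   0.        ,   1.        ]]), 'dist_coeffs': array([-0.11558522,  0.        ,  0.        ,  0.        ,  0.        ]), 'rvec': array([ 1.42755282,  1.82357357, -0.99292513]), 'tvec': array([ 120.11432169, -207.02686005, 1249.89324144])}
{'intrinsics': array([[429.70449179,   0.        , 251.68059315],
       [  0.        , 429.70449179, 191.66429095],
       [  0.        ,   0.        ,   1.        ]]), 'dist_coeffs': array([0.04069729, 0.        , 0.        , 0.        , 0.        ]), 'rvec': array([ 2.14361451, -2.13608854,  0.12730019]), 'tvec': array([  9.05315746, 510.42647554, 762.70582712])}
```

View pics/scene0.png

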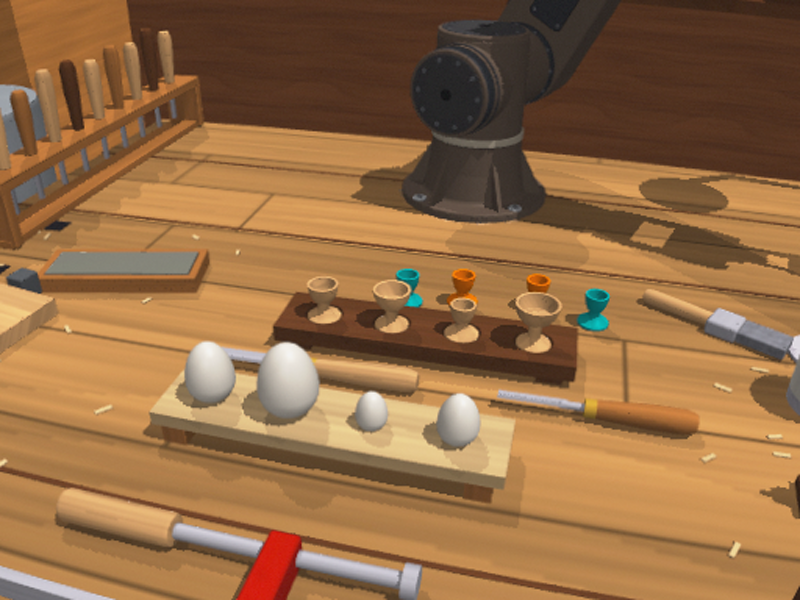

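View pics/top0.png

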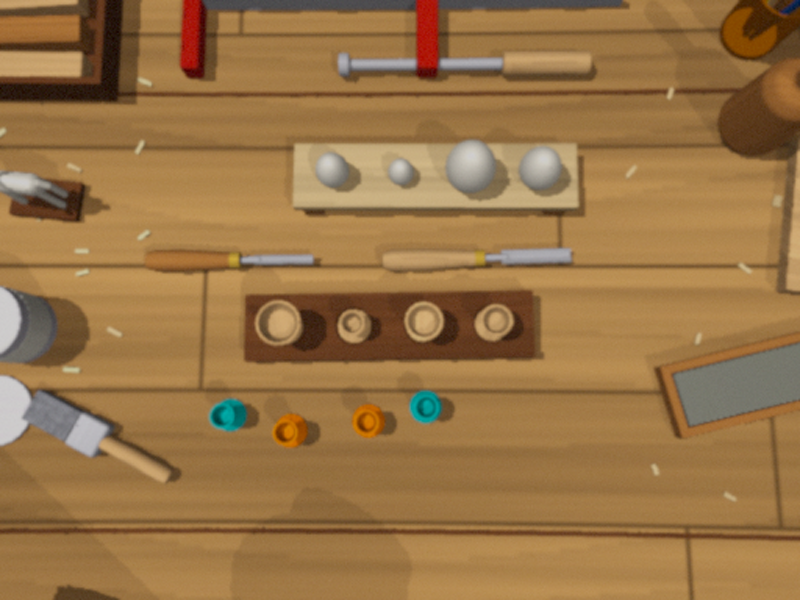

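```bash
cat > h.py <<'E'
import numpy as np,cv2
from cell import env
from scipy.optimize import least_squares
def cal(n):
    c=env.calibration(n);return [np.array(c[k],float) for k in("intrinsics","dist_coeffs","rvec","tvec")]
def proj(n,P):
    K,D,r,t=cal(n);return cv2.projectPoints(np.array(P,float).reshape(-1,1,3),r,t,K,D)[0][:,0]
def ray(n,px,z):
    K,D,r,t=cal(n);u=cv2.undistortPoints(np.array(px,float).reshape(-1,1,2),K,D)[:,0]
    R=cv2.Rodrigues(r)[0];C=-R.T@t
    d=np.c_[u,np.ones(len(u))]@R
    return C+d*((z-C[2])/d[:,2])[:,None]
E
python3 - <<'E'
from h import *
import pickle
zo=dict(egg_pigeon=46,egg_bantam=52,egg_duck=57,egg_goose=63,cup_pigeon=25,cup_bantam=25,cup_duck=25,cup_goose=25,drying_board=0,display_rack=0)
S={}
for n in("top","scene"):
    S[n+'_im']=env.read_camera(n)
    for q,z in zo.items():
        for p in env.place_of(q,n)[:3]:
            print(n,q,np.round(p['pixel'],1),round(p['conf'],2),np.round(ray(n,p['pixel'],z)[0],1))
        T=env.trace(q,n)
        S[n,q]=T
        for p in T[:3]: print('    tr',np.round(p['pixel'],1),p['pixels'].sum(),round(p['conf'],2))
pickle.dump(S,open('S.pkl','wb'))
E
```

```text
top egg_pigeon [248.4 206.4] 0.73 [481.8  16.5  46. ]
top egg_pigeon [304.8 109.8] 0.53 [664.2 -88.2  46. ]
top egg_pigeon [255.8 108.5] 0.49 [667.    3.7  46. ]
    tr [253.6 107.5] 218 0.48
top egg_bantam [214.5 108.4] 0.62 [665.2  80.8  52. ]
top egg_bantam [270.7 208.2] 0.19 [478. -24.  52.]
    tr [214.6 108.2] 375 0.56
top egg_duck [345.4 110.1] 0.77 [ 659.5 -161.6   57. ]
    tr [346.4 111. ] 641 0.96
top egg_goose [302.4 107.8] 0.67 [662.2 -82.1  63. ]
top cup_pigeon [235.8 270.2] 0.8 [366.3  39.5  25. ]
top cup_pigeon [271.6 263.9] 0.79 [378.1 -26.2  25. ]
top cup_pigeon [229.4 207.1] 0.73 [482.6  52.7  25. ]
    tr [145.9 265. ] 381 0.92
    tr [184.6 272.9] 359 0.85
    tr [271.7 260. ] 294 0.6
top cup_bantam [313.3 206.9] 0.95 [ 483.4 -104.1   25. ]
top cup_bantam [213.  110.5] 0.52 [670.2  86.7  25. ]
    tr [315.  204.7] 418 0.76
    tr [256.9 107.8] 203 0.53
top cup_duck [271.1 209.1] 0.96 [479.  -25.4  25. ]
    tr [270.1 206. ] 479 0.69
top cup_goose [183.1 209.1] 0.9 [478.6 139.6  25. ]
    tr [179.5 206.6] 642 0.97
top drying_board [278.2 118.3] 0.9 [662.5 -40.3   
[... 537 characters left out ...]
  25. ]
scene cup_pigeon [292.3 214.1] 0.88 [484.6  52.9  25. ]
scene cup_pigeon [261.9 194.4] 0.76 [433.1 -14.8  25. ]
    tr [377.9 198.5] 376 0.88
    tr [342.8 179.2] 121 0.61
    tr [294.4 208. ] 434 0.56
scene cup_bantam [204.7 200.4] 0.89 [ 481.3 -112.9   25. ]
scene cup_bantam [185.  247.5] 0.39 [623.4 -97.5  25. ]
    tr [205.5 190.6] 503 0.72
scene cup_duck [250.9 209.9] 0.95 [490.3 -22.   25. ]
    tr [247.6 192. ] 625 0.79
scene cup_goose [342.9 219.7] 0.81 [479.3 142.7  25. ]
    tr [345.4 202.1] 785 0.96
scene drying_board [209.8 282.8] 0.59 [666.4 -42.4   0. ]
    tr [219.7 277.4] 7780 0.96
scene display_rack [273.3 222.5] 0.82 [483.6  18.8   0. ]
    tr [278.7 218.4] 5428 0.6
```

```bash
cat > fit.py <<'E'
from h import *
E={'pigeon':(15.5,41,46),'bantam':(20,53,52),'duck':(24.5,65,57),'goose':(29.5,77.5,63)}
C={'pigeon':(42,30),'bantam':(46,37),'duck':(50,44),'goose':(55,51)}
a=np.linspace(0,2*np.pi,60,endpoint=False)
def egg(k,x,y,z):
    r,h,_=E[k];P=[]
    for t in np.linspace(-np.pi/2,np.pi/2,31):
        rr=r*np.cos(t);zz=(r if t<0 else h-r)*np.sin(t)
        P+=[[x+rr*np.cos(b),y+rr*np.sin(b),z+zz] for b in a]
    return np.array(P)
def cup(k,x,y,z=25):
    h,d=C[k];return np.array([[x+r*np.cos(b),y+r*np.sin(b),z+q] for r,q in((d/2,h),(20,1.5)) for b in a])
def hullcent(n,P):
    p=cv2.convexHull(proj(n,P).astype(np.float32));m=cv2.moments(p)
    return np.array([m['m10'],m['m01']])/m['m00'],m['m00'],p[:,0]
def fit1(n,cent,f,z0):
    g=ray(n,cent,z0)[0][:2]
    s=least_squares(lambda v:hullcent(n,f(v))[0]-cent,g,diff_step=1e-3)
    return s.x,hullcent(n,f(s.x))
E
python3 - <<'E'
from fit import *
import pickle
S=pickle.load(open('S.pkl','rb'))
G={'pigeon':(665,2),'bantam':(667,83),'duck':(662,-163),'goose':(665,-82)}
Gc={'pigeon':(484,53),'bantam':(482,-110),'duck':(484,-24),'goose':(479,141)}
for n in('top','scene'):
    im=S[n+'_im'];hsv=cv2.cvtColor(im,cv2.COLOR_RGB2HSV);vis=im.copy()
    wm=((hsv[...,1]<50)&(hsv[...,2]>70)).astype(np.uint8)
    for k in E:
        c,A,p=hullcent(n,egg(k,*G[k],E[k][2]))
        L=np.zeros(wm.shape,np.uint8);cv2.fillConvexPoly(L,p.astype(int),1);L=cv2.dilate(L,np.ones((7,7)))
        nl,lab,st,ce=cv2.connectedComponentsWithStats(wm*L);i=1+st[1:,4].argmax()
        hull=cv2.convexHull(np.argwhere(lab==i)[:,::-1].astype(np.float32));
        x,(c2,A2,p2)=fit1(n,ce[i],lambda v:egg(k,*v,E[k][2]),E[k][2])
        print(n,'egg',k,np.round(x,1),'area',st[i,4],round(A2))
        cv2.polylines(vis,[p2.round().astype(int)],1,(255,0,0),1)
    pm=((hsv[...,2]>105)).astype(np.uint8)
    for k in C:
        c,A,p=hullcent(n,cup(k,*Gc[k]))
        L=np.zeros(wm.shape,np.uint8);cv2.fillConvexPoly(L,p.astype(int),1);L=cv2.dilate(L,np.ones((7,7)))
        nl,lab,st,ce=cv2.connectedComponentsWithStats(pm*L);i=1+st[1:,4].argmax()
        h=cv2.convexHull(np.argwhere(lab==i)[:,::-1].astype(np.float32));m=cv2.moments(h);cc=np.array([m['m10'],m['m01']])/m['m00']
        x,(c2,A2,p2)=fit1(n,cc,lambda v:cup(k,*v),50)
        print(n,'cup',k,np.round(x,1),'area',m['m00'],round(A2))
        cv2.polylines(vis,[p2.round().astype(int)],1,(255,0,255),1)
    v=vis[80:240,130:400] if n=='top' else vis[160:320,90:390]
    cv2.imwrite(f'pics/fit_{n}.png',cv2.resize(v[:,:,::-1],None,fx=2.6,fy=2.6,interpolation=cv2.INTER_CUBIC))
E
```

```text
top egg pigeon [664.3   3.2] area 197 228
top egg bantam [664.4  85.2] area 356 389
top egg duck [ 663.7 -160.8] area 566 622
top egg goose [663.7 -78.8] area 816 884
top cup pigeon [480.2  58.7] area 370.5 362
top cup bantam [ 486.  -108.4] area 571.0 443
top cup duck [483.2 -24.1] area 642.0 505
top cup goose [479.4 142.8] area 900.5 701
scene egg pigeon [667.6   2.2] area 407 433
scene egg bantam [668.1  84.1] area 718 766
scene egg duck [ 666.  -160.2] area 1021 1030
scene egg goose [667.3 -80.3] area 1542 1562
scene cup pigeon [480.8  51.2] area 886.5 553
scene cup bantam [ 479.1 -112.3] area 967.0 615
scene cup duck [479.2 -27.2] area 1116.5 762
scene cup goose [475.1 140.4] area 1408.0 978
```

View pics/fit_top.png

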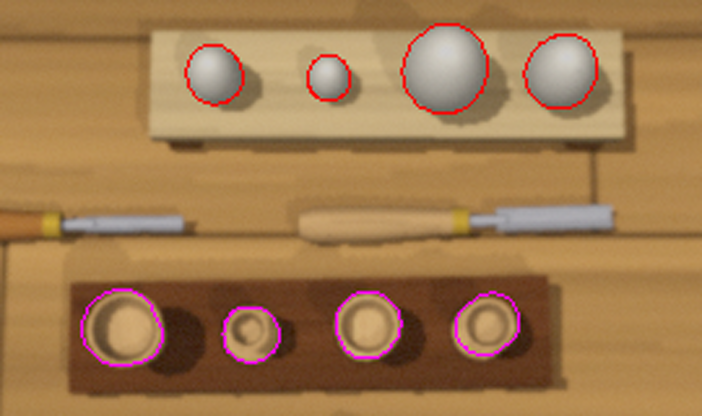

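View pics/fit_scene.png

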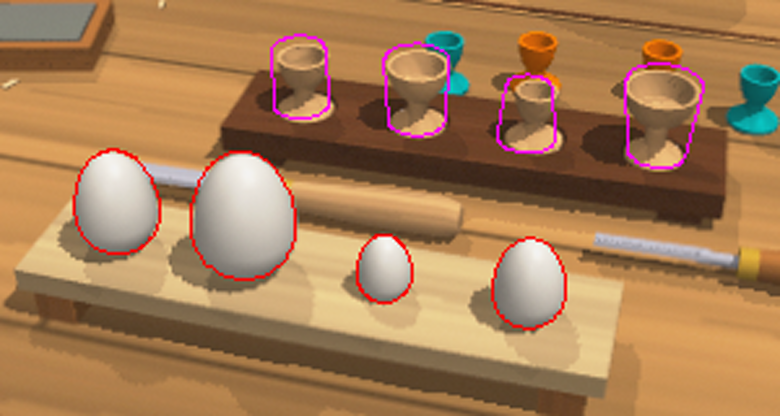

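Run:
```python
from fit import *
import pickle
from scipy.ndimage import map_coordinates
S=pickle.load(open('S.pkl','rb'))
Gc={'pigeon':(484,55),'bantam':(482,-110),'duck':(484,-25),'goose':(480,141)}
for n in('top','scene'):
    im=S[n+'_im'];vis=cv2.resize(im,None,fx=4,fy=4,interpolation=cv2.INTER_CUBIC)
    g=cv2.GaussianBlur(im.astype(np.float32),(0,0),.8)
    gx=cv2.Sobel(g,-1,1,0);gy=cv2.Sobel(g,-1,0,1)
    for k in C:
        h,d=C[k];best=[]
        for x in np.arange(Gc[k][0]-9,Gc[k][0]+9.1,.75):
            for y in np.arange(Gc[k][1]-9,Gc[k][1]+9.1,.75):
                sc=0
                for r,q,w in((d/2,h,1),(20,1,.5)):
                    P=np.c_[x+r*np.cos(a),y+r*np.sin(a),np.full(60,25+q)]
                    p=proj(n,P);t=np.roll(p,-1,0)-np.roll(p,1,0);nn=np.c_[t[:,1],-t[:,0]];nn/=np.linalg.norm(nn,axis=1)[:,None]
                    G=0
                    for c in range(3):
                        G=G+np.abs(map_coordinates(gx[...,c],p.T[::-1],order=1)*nn[:,0]+map_coordinates(gy[...,c],p.T[::-1],order=1)*nn[:,1])
                    sc+=w*np.minimum(G,200).mean()
                best.append((sc,x,y))
        best.sort(reverse=True);b=np.array(best[:6]);print(n,k,np.round(np.average(b[:,1:],axis=0),1),np.round(b[:3],1).tolist())
        x,y=b[:,1:].mean(0)
        for r,q in((d/2,h),(20,1)):
            p=proj(n,np.c_[x+r*np.cos(a),y+r*np.sin(a),np.full(60,25+q)])*4+1.5
            cv2.polylines(vis,[p.round().astype(int)],1,(255,0,255),1)
    v=vis[720:920,600:1400] if n=='top' else vis[660:920,700:1480]
    cv2.imwrite(f'pics/cups_{n}.png',v[:,:,::-1])
    rc=S[n,'display_rack']
```

```text
top pigeon [481.9  57.2] [[287.8, 481.8, 56.5], [287.7, 481.8, 58.0], [287.3, 481.8, 57.2]]
top bantam [ 485.  -106.9] [[278.7, 485.0, -107.0], [277.8, 485.8, -107.0], [277.1, 485.8, -106.2]]Traceback (most recent call last):
  File "<stdin>", line 17, in <module>
  File "h.py", line 7, in proj
    K,D,r,t=cal(n);return cv2.projectPoints(np.array(P,float).reshape(-1,1,3),r,t,K,D)[0][:,0]
            ~~~^^^
  File "h.py", line 5, in cal
    c=env.calibration(n);return [np.array(c[k],float) for k in("intrinsics","dist_coeffs","rvec","tvec")]
ValueError: time passes only in moves, steps and waits
```

```bash
python3 - <<'E'
import re
s=open('h.py').read()
s=s.replace('''def cal(n):
    c=env.calibration(n);return''','''import functools
@functools.lru_cache(None)
def cal(n):
    c=env.calibration(n);return''')
open('h.py','w').write(s)
E
cat > cups.py <<'E'
from fit import *
import sys
from scipy.ndimage import map_coordinates
Gc={'pigeon':(484,55),'bantam':(482,-110),'duck':(484,-25),'goose':(480,141)}
def cups(n,im,tag,names=C,draw=True):
    vis=cv2.resize(im,None,fx=4,fy=4,interpolation=cv2.INTER_CUBIC)
    g=cv2.GaussianBlur(im.astype(np.float32),(0,0),.8)
    gx=cv2.Sobel(g,-1,1,0);gy=cv2.Sobel(g,-1,0,1)
    for k in names:
        h,d=C[k];best=[]
        for x in np.arange(Gc[k][0]-9,Gc[k][0]+9.1,.75):
            for y in np.arange(Gc[k][1]-9,Gc[k][1]+9.1,.75):
                sc=0
                for r,q,w in((d/2,h,1),(20,1,.5)):
                    P=np.c_[x+r*np.cos(a),y+r*np.sin(a),np.full(60,25+q)]
                    p=proj(n,P);t=np.roll(p,-1,0)-np.roll(p,1,0);nn=np.c_[t[:,1],-t[:,0]];nn/=np.linalg.norm(nn,axis=1)[:,None]
                    G=0
                    for c in range(3):
                        G=G+np.abs(map_coordinates(gx[...,c],p.T[::-1],order=1)*nn[:,0]+map_coordinates(gy[...,c],p.T[::-1],order=1)*nn[:,1])
                    sc+=w*np.minimum(G,200).mean()
                best.append((sc,x,y))
        best.sort(reverse=True);b=np.array(best[:6]);print(n,k,np.round(np.average(b[:,1:],axis=0),1),np.round(b[:3],1).tolist())
        x,y=b[:,1:].mean(0)
        for r,q in((d/2,h),(20,1)):
            p=proj(n,np.c_[x+r*np.cos(a),y+r*np.sin(a),np.full(60,25+q)])*4+1.5
            cv2.polylines(vis,[p.round().astype(int)],1,(255,0,255),1)
    v=vis[720:920,600:1400] if n=='top' else vis[660:920,700:1480]
    cv2.imwrite(f'pics/cups_{tag}_{n}.png',v[:,:,::-1])
E
python3 - <<'E'
from cups import *
import pickle
S=pickle.load(open('S.pkl','rb'))
for n in('top','scene'): cups(n,S[n+'_im'],'a')
print(env.state()['t'])
# board corners top
def quad(n,q):
    m=S[n,q][0]['pixels'].astype(np.uint8)
    return m
E
```

```text
top pigeon [481.9  57.2] [[287.8, 481.8, 56.5], [287.7, 481.8, 58.0], [287.3, 481.8, 57.2]]
top bantam [ 485.  -106.9] [[278.7, 485.0, -107.0], [277.8, 485.8, -107.0], [277.1, 485.8, -106.2]]
top duck [479.9 -23.2] [[288.3, 480.2, -22.0], [287.5, 479.5, -22.8], [286.9, 479.5, -23.5]]
top goose [478.9 141. ] [[291.1, 478.5, 141.8], [290.4, 477.8, 141.8], [289.9, 478.5, 141.0]]
scene pigeon [484.8  57.6] [[297.3, 484.0, 57.2], [297.2, 484.8, 57.2], [296.0, 485.5, 57.2]]
scene bantam [ 486.1 -105.8] [[284.6, 485.8, -105.5], [282.8, 486.5, -105.5], [280.5, 486.5, -106.2]]
scene duck [484.4 -23.9] [[294.9, 483.2, -23.5], [294.9, 484.0, -23.5], [294.8, 484.0, -24.2]]
scene goose [481.1 140. ] [[291.5, 480.8, 140.2], [291.0, 481.5, 140.2], [290.8, 480.8, 139.5]]
2.2
```

View pics/cups_a_top.png

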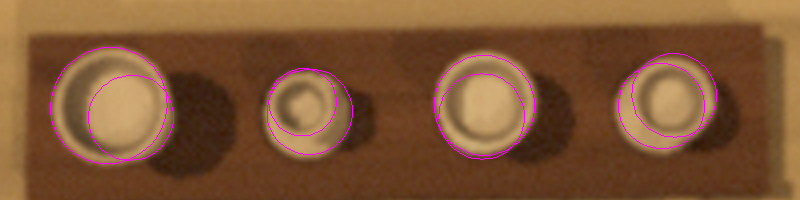

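View pics/cups_a_scene.png

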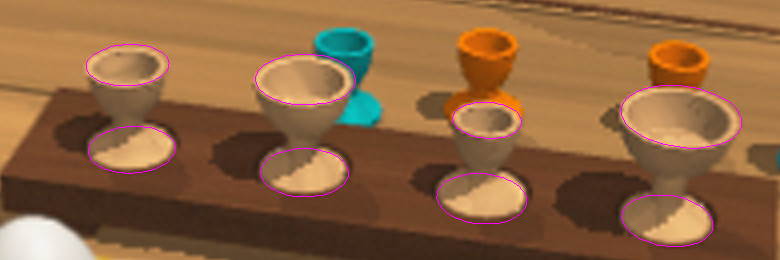

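The eggs run left to right in the top picture (800×600): bantam (332,170), pigeon (400,172), goose (470,166) and duck (541,168). Their measured sizes and the 82 mm spacing agree.

The pale cups on the rack are goose (279,324), pigeon (354,326), duck (424,321) and bantam (494,322). The orange and turquoise ones at rows 400–430 stand off the rack and are the look-alikes. The enlarged crop confirms this. Bantam goes first.

Request:
drive_tool(
  commands=[
    {"dx":29,"dy":-29,"yaw":-7},
    {"dx":29,"dy":-29,"yaw":-7},
    {"dx":29,"dy":-29,"yaw":-7},
    {"dx":29,"dy":-29,"yaw":-7},
    {"dx":29,"dy":-29,"yaw":-7},
  ],
  grip=1,
)

```text
invalid input
```

Request:
drive_tool(
  commands=[
    {"dx":29,"dy":-29,"dz":0,"yaw":-7},
    {"dx":29,"dy":-29,"dz":0,"yaw":-7},
    {"dx":29,"dy":-29,"dz":0,"yaw":-7},
    {"dx":29,"dy":-29,"dz":0,"yaw":-7},
    {"dx":29,"dy":-29,"dz":0,"yaw":-7},
  ],
)

```text
t: 2.62
eef_pos: [283.4, 463.2, 214.8]
tcp_rot: [3.141, -0.0, 2.303]
ft_force: [0.7, 0.1, -0.6]
opening: 1.001
```

Request:
drive_tool(
  commands=[
    {"dx":29,"dy":-29,"dz":0,"yaw":-7},
    {"dx":29,"dy":-29,"dz":0,"yaw":-7},
    {"dx":29,"dy":-29,"dz":0,"yaw":-7},
    {"dx":29,"dy":-29,"dz":0,"yaw":-7},
    {"dx":29,"dy":-29,"dz":0,"yaw":-7},
  ],
)

```text
t: 3.03
eef_pos: [428.7, 318.1, 214.9]
tcp_rot: [3.141, -0.0, 1.692]
ft_force: [0.3, 0.3, -0.4]
opening: 0.999
```

Request:
drive_tool(
  commands=[
    {"dx":29,"dy":-29,"dz":0,"yaw":-7},
    {"dx":29,"dy":-29,"dz":0,"yaw":0},
    {"dx":29,"dy":-29,"dz":0,"yaw":0},
    {"dx":29,"dy":-29,"dz":0,"yaw":0},
    {"dx":29,"dy":-29,"dz":0,"yaw":0},
  ],
)

```text
t: 3.45
eef_pos: [573.7, 172.9, 214.8]
tcp_rot: [3.141, -0.0, 1.576]
ft_force: [-0.4, 1.0, 0.3]
opening: 0.999
```

Request:
drive_tool(
  commands=[
    {"dx":29,"dy":-29,"dz":0,"yaw":0},
    {"dx":29,"dy":-29,"dz":0,"yaw":-0.3},
    {"dx":25,"dy":-25,"dz":0,"yaw":0},
    {"dx":9,"dy":-5,"dz":-30,"yaw":0},
    {"dx":0,"dy":0,"dz":-30,"yaw":0},
  ],
)

```text
t: 3.87
eef_pos: [667.2, 84.2, 154.8]
tcp_rot: [3.137, 0.0, 1.568]
ft_force: [1.1, -0.3, -1.3]
opening: 0.999
```

Run:
```python
from h import *
s=env.state();print(s['eef_pos'],s['tcp_rot'])
for n in("scene","top"):
    im=env.read_camera(n); v=cv2.resize(im,None,fx=4,fy=4,interpolation=cv2.INTER_CUBIC)
    p=s['eef_pos']
    for d in(-47.5,47.5,0):
        q=proj(n,[p+[d,0,0]])[0]*4+1.5;cv2.circle(v,tuple(q.round().astype(int)),3,(255,0,0),-1)
    c=(proj(n,[p])[0]*4).astype(int);v=v[max(0,c[1]-300):c[1]+300,max(0,c[0]-400):c[0]+400]
    cv2.imwrite(f"pics/hov1_{n}.png",v[:,:,::-1])
```

```text
[667.18362588  84.18971628 154.7855693 ] [3.13727570e+00 7.61868211e-05 1.56767697e+00]
```

View pics/hov1_scene.png

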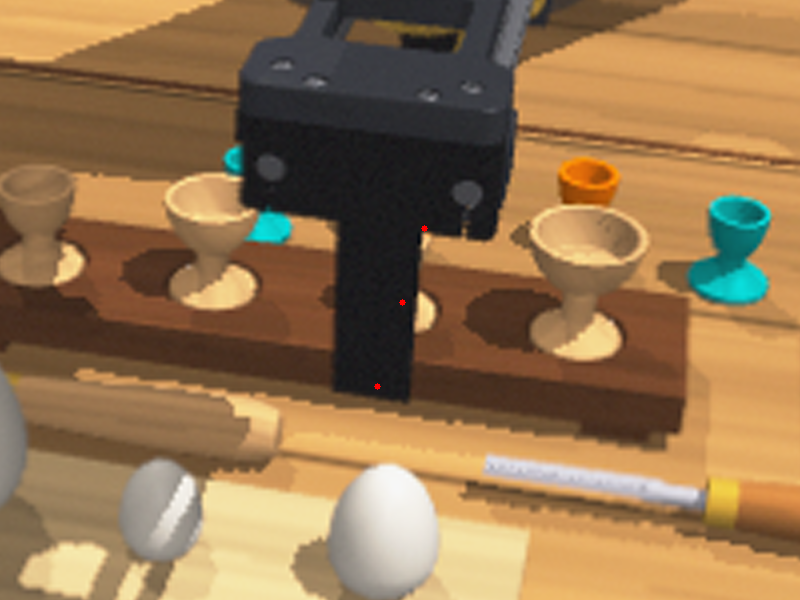

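View pics/hov1_top.png

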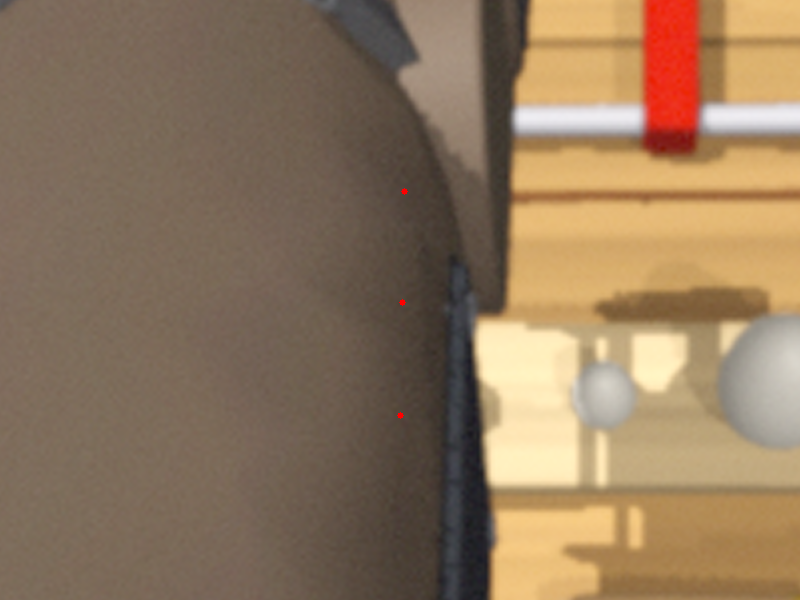

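Request:
drive_tool(
  commands=[
    {"dx":-1,"dy":0.4,"dz":-30,"yaw":0},
    {"dx":0,"dy":0,"dz":-30,"yaw":0},
    {"dx":0,"dy":0,"dz":-30,"yaw":0},
    {"dx":0,"dy":0,"dz":-20,"yaw":0},
    {"dx":0,"dy":0,"dz":-5,"yaw":0},
  ],
)

```text
t: 4.38
eef_pos: [662.4, 87.7, 37.9]
tcp_rot: [-3.138, 0.0, 1.571]
ft_force: [-0.7, 0.3, -0.5]
opening: 1.004
```

Request:
drive_tool(
  commands=[
    {"dx":0,"dy":0,"dz":0,"yaw":0},
    {"dx":0,"dy":0,"dz":0,"yaw":0},
    {"dx":0,"dy":0,"dz":0,"yaw":0},
  ],
  grip=0.5,
)

```text
t: 4.63
eef_pos: [664.5, 87.4, 42.0]
tcp_rot: [3.138, -0.0, 1.571]
ft_force: [0.1, -0.3, 0.2]
opening: 0.846
```

Request:
drive_tool(
  commands=[
    {"dx":0,"dy":0,"dz":0,"yaw":0},
    {"dx":0,"dy":0,"dz":0,"yaw":0},
    {"dx":0,"dy":0,"dz":0,"yaw":0},
  ],
  grip=0,
)

```text
t: 4.88
eef_pos: [663.8, 87.1, 40.6]
tcp_rot: [3.14, -0.0, 1.571]
ft_force: [-0.7, 0.4, -0.8]
opening: 0.633
```

The commanded pose is at (663.5, 87.1), so I'm correcting it onto the egg before the jaws touch.

Request:
drive_tool(
  commands=[
    {"dx":2.5,"dy":-2.5,"dz":0.3,"yaw":0},
    {"dx":0,"dy":0,"dz":0,"yaw":0},
  ],
  grip=0.6,
)

```text
t: 5.05
eef_pos: [666.5, 84.2, 40.3]
tcp_rot: [3.141, 0.0, 1.57]
ft_force: [-0.3, 0.2, 0.3]
opening: 0.604
```

Request:
drive_tool(
  commands=[
    {"dx":0,"dy":0,"dz":0,"yaw":0},
    {"dx":0,"dy":0,"dz":0,"yaw":0},
    {"dx":0,"dy":0,"dz":0,"yaw":0},
    {"dx":0,"dy":0,"dz":0,"yaw":0},
  ],
  grip=0.3,
)

```text
t: 5.38
eef_pos: [665.8, 84.6, 39.9]
tcp_rot: [-3.141, 0.0, 1.571]
ft_force: [-1.0, -0.7, 1.2]
opening: 0.409
```

Request:
drive_tool(
  commands=[
    {"dx":0,"dy":0,"dz":0,"yaw":0},
    {"dx":0,"dy":0,"dz":0,"yaw":0},
    {"dx":0,"dy":0,"dz":0,"yaw":0},
  ],
)

```text
t: 5.63
eef_pos: [665.8, 84.6, 40.0]
tcp_rot: [-3.141, 0.0, 1.571]
ft_force: [-0.8, -0.6, 1.2]
opening: 0.409
```

Request:
drive_tool(
  commands=[
    {"dx":0,"dy":0,"dz":2,"yaw":0},
    {"dx":0,"dy":0,"dz":4,"yaw":0},
    {"dx":0,"dy":0,"dz":6,"yaw":0},
    {"dx":0,"dy":0,"dz":6,"yaw":0},
    {"dx":0,"dy":0,"dz":2,"yaw":0},
  ],
  grip=0.25,
)

```text
t: 6.05
eef_pos: [666.5, 84.6, 61.4]
tcp_rot: [3.14, -0.0, 1.571]
ft_force: [-0.2, 0.6, 0.3]
opening: 0.409
```

```bash
cat > look.py <<'E'
from h import *
import sys
def look(tag,P=None,w=(400,300)):
    s=env.state();p=s['eef_pos'] if P is None else np.array(P,float)
    for n in("scene","top"):
        im=env.read_camera(n); v=cv2.resize(im,None,fx=4,fy=4,interpolation=cv2.INTER_CUBIC)
        c=(proj(n,[p])[0]*4).astype(int);v=v[max(0,c[1]-w[1]):c[1]+w[1],max(0,c[0]-w[0]):c[0]+w[0]]
        cv2.imwrite(f"pics/{tag}_{n}.png",v[:,:,::-1])
    print(s['eef_pos'].round(1),s['ft_force'].round(1),s['opening'])
E
python3 -c "
from look import *;look('b1')"
```

```text
[666.5  84.6  61.4] [-0.2  0.6  0.3] 0.40947748344478213
```

View pics/b1_scene.png

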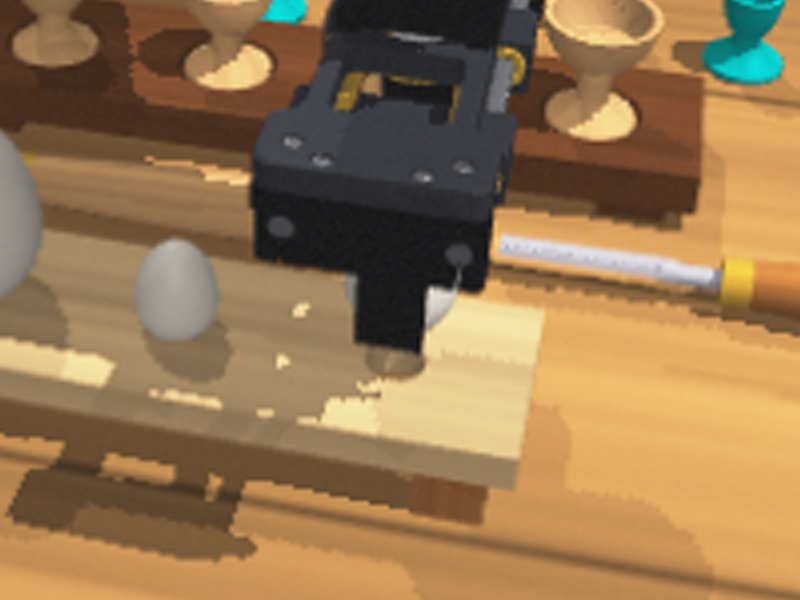

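Request:
drive_tool(
  commands=[
    {"dx":0,"dy":0,"dz":15,"yaw":0},
    {"dx":0,"dy":0,"dz":25,"yaw":0},
    {"dx":0,"dy":0,"dz":25,"yaw":0},
    {"dx":0,"dy":0,"dz":20,"yaw":0},
    {"dx":-10,"dy":-10,"dz":5,"yaw":0},
  ],
)

```text
t: 6.57
eef_pos: [658.0, 75.7, 153.3]
tcp_rot: [3.136, -0.0, 1.572]
ft_force: [-0.0, 0.8, 0.2]
opening: 0.409
```

Request:
drive_tool(
  commands=[
    {"dx":-20,"dy":-20,"dz":0,"yaw":0},
    {"dx":-25,"dy":-25,"dz":0,"yaw":0},
    {"dx":-25,"dy":-25,"dz":0,"yaw":0},
    {"dx":-25,"dy":-25,"dz":0,"yaw":0},
    {"dx":-25,"dy":-30,"dz":0,"yaw":0},
  ],
)

```text
t: 6.98
eef_pos: [534.5, -50.7, 149.9]
tcp_rot: [3.142, -0.0, 1.572]
ft_force: [0.7, -1.2, -0.0]
opening: 0.408
```

Request:
drive_tool(
  commands=[
    {"dx":-25,"dy":-30,"dz":0,"yaw":0},
    {"dx":-20,"dy":-20,"dz":0,"yaw":0},
    {"dx":-6,"dy":-5.6,"dz":0,"yaw":0},
    {"dx":0,"dy":0,"dz":0,"yaw":0},
    {"dx":0,"dy":0,"dz":-20,"yaw":0},
  ],
)

```text
t: 7.4
eef_pos: [486.9, -106.6, 132.4]
tcp_rot: [3.136, 0.002, 1.569]
ft_force: [0.7, -0.2, 0.8]
opening: 0.407
```

Request:
drive_tool(
  commands=[
    {"dx":0,"dy":0,"dz":-20,"yaw":0},
    {"dx":0,"dy":0,"dz":-10,"yaw":0},
    {"dx":0,"dy":0,"dz":-8,"yaw":0},
    {"dx":0,"dy":0,"dz":0,"yaw":0},
    {"dx":0,"dy":0,"dz":0,"yaw":0},
  ],
)

```text
t: 7.82
eef_pos: [485.4, -105.6, 92.0]
tcp_rot: [-3.141, -0.0, 1.571]
ft_force: [0.2, -0.2, 0.5]
opening: 0.405
```

```bash
python3 -c "
from look import *;look('b2')"
```

```text
[ 485.4 -105.6   92. ] [ 0.2 -0.2  0.5] 0.4053220433169132
```

View pics/b2_scene.png

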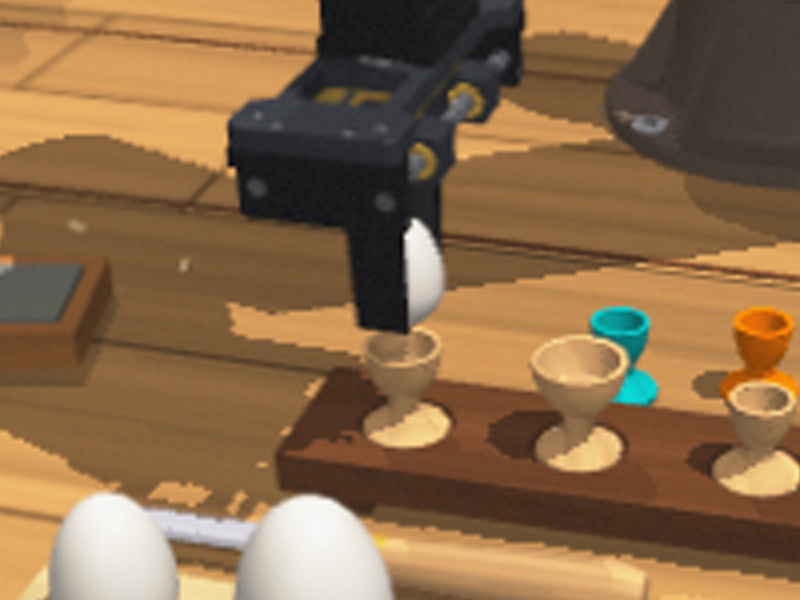

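View pics/b2_top.png

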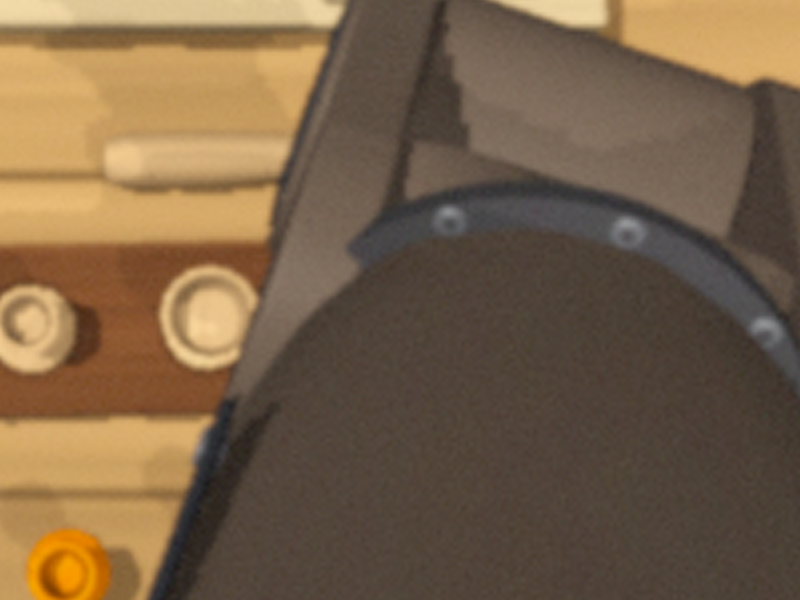

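Run:
```python
from fit import *
p0=np.array([485.4,-105.6,92.0])
im=cv2.imread('pics/b2_scene.png')
c=(proj('scene',[p0])[0]*4).astype(int);off=c-[400,300]
off=np.maximum(off,0)
for dz in(12,11,10):
    p=hullcent('scene',egg('bantam',485.2,-105.8,92+dz))[2]*4+1.5-off
    print(dz,'xmax',p[:,0].max(),'ymin',p[:,1].min(),'ymax',p[:,1].max())
cv2.polylines(im,[p.astype(int)],1,(0,0,255),1)
for r,q in((18.5,46),(20,1)):
    p=proj('scene',np.c_[485.2+r*np.cos(a),-105.8+r*np.sin(a),np.full(60,25+q)])*4+1.5-off
    cv2.polylines(im,[p.astype(int)],1,(255,0,255),1)
cv2.imwrite('pics/b2o.png',im[150:500,200:600])
```

```text
12 xmax 446.25628662109375 ymin 206.7584228515625 ymax 322.7591552734375
11 xmax 446.322998046875 ymin 208.83770751953125 ymax 324.739013671875
10 xmax 446.3896484375 ymin 210.91436767578125 ymax 326.71630859375
```

View pics/b2o.png

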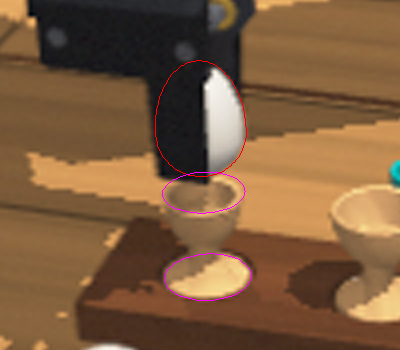

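Request:
drive_tool(
  commands=[
    {"dx":0,"dy":0,"dz":-6,"yaw":0},
    {"dx":0,"dy":0,"dz":-5,"yaw":0},
    {"dx":0,"dy":0,"dz":-3,"yaw":0},
    {"dx":0,"dy":0,"dz":0,"yaw":0},
  ],
)

```text
t: 8.25
eef_pos: [484.7, -105.9, 77.3]
tcp_rot: [-3.141, -0.0, 1.571]
ft_force: [0.3, -0.3, -1.5]
opening: 0.41
```

Request:
drive_tool(
  commands=[
    {"dx":0,"dy":0,"dz":-1,"yaw":0},
    {"dx":0,"dy":0,"dz":-1,"yaw":0},
    {"dx":0,"dy":0,"dz":0,"yaw":0},
  ],
)

```text
t: 8.5
eef_pos: [484.9, -106.0, 75.9]
tcp_rot: [-3.142, -0.0, 1.571]
ft_force: [0.2, 0.5, -0.5]
opening: 0.405
```

Request:
drive_tool(
  commands=[
    {"dx":0,"dy":0,"dz":-1,"yaw":0},
    {"dx":0,"dy":0,"dz":-0.5,"yaw":0},
    {"dx":0,"dy":0,"dz":0,"yaw":0},
  ],
)

```text
t: 8.75
eef_pos: [485.0, -106.0, 74.4]
tcp_rot: [3.142, -0.0, 1.571]
ft_force: [-1.4, 0.3, 0.0]
opening: 0.407
```

Request:
drive_tool(
  commands=[
    {"dx":0,"dy":0,"dz":-1,"yaw":0},
    {"dx":0,"dy":0,"dz":0,"yaw":0},
    {"dx":0,"dy":0,"dz":0,"yaw":0},
  ],
)

```text
t: 9.0
eef_pos: [485.0, -106.0, 73.4]
tcp_rot: [3.142, -0.0, 1.571]
ft_force: [-1.0, 0.4, -0.3]
opening: 0.403
```

Request:
drive_tool(
  commands=[
    {"dx":0,"dy":0,"dz":-0.7,"yaw":0},
    {"dx":0,"dy":0,"dz":0,"yaw":0},
    {"dx":0,"dy":0,"dz":0,"yaw":0},
  ],
)

```text
t: 9.25
eef_pos: [485.0, -106.0, 72.7]
tcp_rot: [3.142, -0.0, 1.571]
ft_force: [-0.4, 0.2, 0.1]
opening: 0.409
```

Request:
drive_tool(
  commands=[
    {"dx":0,"dy":0,"dz":-0.7,"yaw":0},
    {"dx":0,"dy":0,"dz":0,"yaw":0},
    {"dx":0,"dy":0,"dz":0,"yaw":0},
  ],
)

```text
t: 9.5
eef_pos: [485.0, -106.0, 72.1]
tcp_rot: [3.141, 0.0, 1.571]
ft_force: [-1.0, -0.5, 3.1]
opening: 0.406
```

Contact force comes up at z = 72, which is the expected seating height. Releasing.

Request:
drive_tool(
  commands=[
    {"dx":0,"dy":0,"dz":0,"yaw":0},
    {"dx":0,"dy":0,"dz":0,"yaw":0},
    {"dx":0,"dy":0,"dz":0,"yaw":0},
  ],
  grip=0.55,
)

```text
t: 9.75
eef_pos: [485.0, -106.0, 72.0]
tcp_rot: [3.142, -0.0, 1.571]
ft_force: [-0.3, -0.1, 0.2]
opening: 0.536
```

Request:
drive_tool(
  commands=[
    {"dx":0,"dy":0,"dz":5,"yaw":0},
    {"dx":0,"dy":0,"dz":10,"yaw":0},
    {"dx":0,"dy":0,"dz":15,"yaw":0},
    {"dx":0,"dy":0,"dz":25,"yaw":0},
    {"dx":0,"dy":0,"dz":23,"yaw":0},
  ],
  grip=0.7,
)

```text
t: 10.17
eef_pos: [484.8, -105.9, 151.7]
tcp_rot: [-3.141, -0.0, 1.571]
ft_force: [0.8, 0.7, -0.1]
opening: 0.695
```

```bash
python3 -c "
from look import *;look('b3')"
```

```text
[ 484.8 -105.9  151.7] [ 0.8  0.7 -0.1] 0.6954923939602763
```

View pics/b3_scene.png

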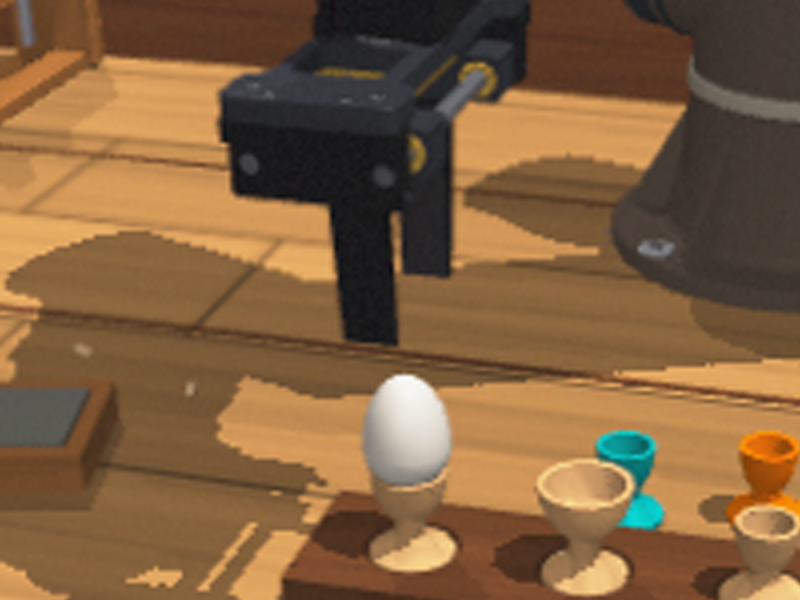

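Bantam is upright in its cup. Goose next.

Request:
drive_tool(
  commands=[
    {"dx":20,"dy":4,"dz":0,"yaw":0},
    {"dx":35,"dy":5,"dz":0,"yaw":0},
    {"dx":38,"dy":5,"dz":0,"yaw":0},
    {"dx":38,"dy":5,"dz":0,"yaw":0},
    {"dx":30,"dy":5,"dz":0,"yaw":0},
  ],
  grip=1.0,
)

```text
t: 10.68
eef_pos: [648.1, -81.6, 150.0]
tcp_rot: [3.141, 0.0, 1.571]
ft_force: [0.2, 0.0, 1.0]
opening: 0.975
```

Request:
drive_tool(
  commands=[
    {"dx":19.5,"dy":2.4,"dz":0,"yaw":0},
    {"dx":0,"dy":0,"dz":0,"yaw":0},
    {"dx":0,"dy":0,"dz":-20,"yaw":0},
    {"dx":0,"dy":0,"dz":-25,"yaw":0},
    {"dx":0,"dy":0,"dz":-25,"yaw":0},
  ],
)

```text
t: 11.1
eef_pos: [665.0, -79.6, 79.6]
tcp_rot: [3.141, 0.0, 1.571]
ft_force: [-0.1, 0.5, 0.2]
opening: 0.999
```

Request:
drive_tool(
  commands=[
    {"dx":0,"dy":0,"dz":-20,"yaw":0},
    {"dx":0,"dy":0,"dz":-10,"yaw":0},
    {"dx":0,"dy":0,"dz":-4,"yaw":0},
    {"dx":0,"dy":0,"dz":0,"yaw":0},
    {"dx":0,"dy":0,"dz":0,"yaw":0},
  ],
)

```text
t: 11.52
eef_pos: [665.8, -79.7, 47.1]
tcp_rot: [3.14, 0.0, 1.571]
ft_force: [0.6, -0.3, 0.5]
opening: 0.999
```

Request:
drive_tool(
  commands=[
    {"dx":0,"dy":0,"dz":0,"yaw":0},
    {"dx":0,"dy":0,"dz":0,"yaw":0},
    {"dx":0,"dy":0,"dz":0,"yaw":0},
    {"dx":0,"dy":0,"dz":0,"yaw":0},
    {"dx":0,"dy":0,"dz":0,"yaw":0},
  ],
  grip=0.3,
)

```text
t: 11.93
eef_pos: [665.6, -79.6, 46.4]
tcp_rot: [3.141, 0.0, 1.571]
ft_force: [-0.0, -0.2, 0.9]
opening: 0.705
```

Request:
drive_tool(
  commands=[
    {"dx":0,"dy":0,"dz":0,"yaw":0},
    {"dx":0,"dy":0,"dz":0,"yaw":0},
    {"dx":0,"dy":0,"dz":0,"yaw":0},
  ],
)

```text
t: 12.18
eef_pos: [665.4, -79.6, 46.2]
tcp_rot: [-3.142, -0.0, 1.571]
ft_force: [-1.5, -0.3, 2.5]
opening: 0.61
```

Request:
drive_tool(
  commands=[
    {"dx":0,"dy":0,"dz":0,"yaw":0},
    {"dx":0,"dy":0,"dz":3,"yaw":0},
    {"dx":0,"dy":0,"dz":8,"yaw":0},
    {"dx":0,"dy":0,"dz":15,"yaw":0},
    {"dx":0,"dy":0,"dz":20,"yaw":0},
  ],
)

```text
t: 12.6
eef_pos: [664.9, -79.5, 91.8]
tcp_rot: [-3.14, -0.0, 1.571]
ft_force: [0.1, -0.3, -0.7]
opening: 0.611
```

Request:
drive_tool(
  commands=[
    {"dx":0,"dy":0,"dz":25,"yaw":0},
    {"dx":0,"dy":0,"dz":23,"yaw":0},
    {"dx":0,"dy":0,"dz":10,"yaw":0},
    {"dx":-10,"dy":15,"dz":0,"yaw":0},
    {"dx":-20,"dy":25,"dz":0,"yaw":0},
  ],
)

```text
t: 13.02
eef_pos: [636.6, -41.0, 150.6]
tcp_rot: [3.139, 0.001, 1.568]
ft_force: [-0.3, -0.0, -1.4]
opening: 0.61
```

Request:
drive_tool(
  commands=[
    {"dx":-22,"dy":26,"dz":0,"yaw":0},
    {"dx":-22,"dy":26,"dz":0,"yaw":0},
    {"dx":-22,"dy":26,"dz":0,"yaw":0},
    {"dx":-22,"dy":26,"dz":0,"yaw":0},
    {"dx":-22,"dy":26,"dz":0,"yaw":0},
  ],
)

```text
t: 13.43
eef_pos: [524.1, 91.4, 149.9]
tcp_rot: [-3.142, -0.0, 1.57]
ft_force: [1.0, 0.0, -1.2]
opening: 0.609
```

Request:
drive_tool(
  commands=[
    {"dx":-22,"dy":26,"dz":0,"yaw":0},
    {"dx":-15,"dy":15,"dz":0,"yaw":0},
    {"dx":-8,"dy":8.6,"dz":0,"yaw":0},
    {"dx":0,"dy":0,"dz":0,"yaw":0},
    {"dx":0,"dy":0,"dz":0,"yaw":0},
  ],
)

```text
t: 13.85
eef_pos: [481.0, 140.0, 150.2]
tcp_rot: [3.141, 0.0, 1.572]
ft_force: [0.5, -0.2, -0.9]
opening: 0.61
```

Request:
drive_tool(
  commands=[
    {"dx":0,"dy":0,"dz":-15,"yaw":0},
    {"dx":0,"dy":0,"dz":-20,"yaw":0},
    {"dx":0,"dy":0,"dz":-10,"yaw":0},
    {"dx":0,"dy":0,"dz":0,"yaw":0},
  ],
)

```text
t: 14.18
eef_pos: [480.4, 139.0, 103.2]
tcp_rot: [-3.138, 0.001, 1.569]
ft_force: [-0.8, 0.1, -0.3]
opening: 0.616
```

```bash
python3 -c "
from look import *;look('g2')"
```

```text
[480.4 139.  103.2] [-0.8  0.1 -0.3] 0.6156606013126776
```

View pics/g2_scene.png

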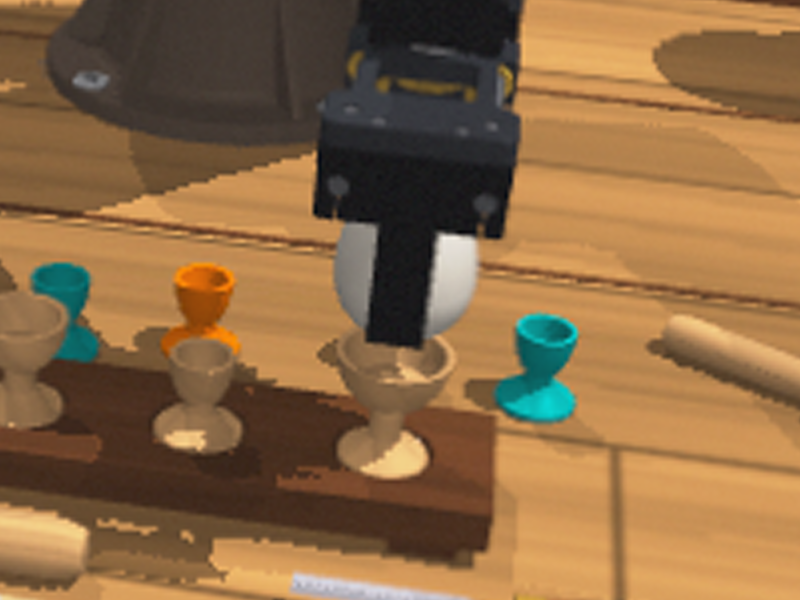

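Run:
```python
from fit import *
p0=np.array([480.4,139.0,103.2])
off=(proj('scene',[p0])[0]*4).astype(int)-[400,300]
p=hullcent('scene',egg('goose',480.5,140,103.2+17))[2]*4+1.5-off;print('egg',p.min(0),p.max(0))
for x,y in((480.5,140),(480.5,143)):
    p=proj('scene',np.c_[x+25.5*np.cos(a),y+25.5*np.sin(a),np.full(60,80)])*4+1.5-off;print(p.min(0),p.max(0))
```

```text
egg [337.6060791  157.32354736] [482.62316895 337.996521  ]
[338.17114996 319.15235302] [458.36287795 381.74173639]
[345.189032   320.06366738] [465.47108774 382.73980437]
```

Request:
drive_tool(
  commands=[
    {"dx":0,"dy":-0.5,"dz":-8,"yaw":0},
    {"dx":0,"dy":0,"dz":-6,"yaw":0},
    {"dx":0,"dy":0,"dz":-3,"yaw":0},
    {"dx":0,"dy":0,"dz":-1.5,"yaw":0},
    {"dx":0,"dy":0,"dz":0,"yaw":0},
  ],
)

```text
t: 14.7
eef_pos: [480.4, 139.5, 86.3]
tcp_rot: [-3.141, 0.0, 1.571]
ft_force: [-0.3, -0.6, -0.1]
opening: 0.607
```

Request:
drive_tool(
  commands=[
    {"dx":0,"dy":0,"dz":-1,"yaw":0},
    {"dx":0,"dy":0,"dz":-1,"yaw":0},
    {"dx":0,"dy":0,"dz":0,"yaw":0},
    {"dx":0,"dy":0,"dz":0,"yaw":0},
  ],
)

```text
t: 15.03
eef_pos: [480.5, 139.5, 84.6]
tcp_rot: [3.141, -0.0, 1.571]
ft_force: [-0.9, -0.1, -1.0]
opening: 0.61
```

Request:
drive_tool(
  commands=[
    {"dx":0,"dy":0,"dz":-0.8,"yaw":0},
    {"dx":0,"dy":0,"dz":-0.4,"yaw":0},
    {"dx":0,"dy":0,"dz":0,"yaw":0},
    {"dx":0,"dy":0,"dz":0,"yaw":0},
  ],
)

```text
t: 15.37
eef_pos: [480.4, 139.5, 83.4]
tcp_rot: [3.142, 0.0, 1.571]
ft_force: [0.2, -0.1, -0.6]
opening: 0.611
```

Request:
drive_tool(
  commands=[
    {"dx":0,"dy":0,"dz":-0.6,"yaw":0},
    {"dx":0,"dy":0,"dz":0,"yaw":0},
    {"dx":0,"dy":0,"dz":0,"yaw":0},
  ],
)

```text
t: 15.62
eef_pos: [480.6, 139.5, 82.9]
tcp_rot: [3.141, -0.0, 1.571]
ft_force: [-1.7, -0.7, 3.3]
opening: 0.609
```

Request:
drive_tool(
  commands=[
    {"dx":0,"dy":0,"dz":-0.5,"yaw":0},
    {"dx":0,"dy":0,"dz":0,"yaw":0},
    {"dx":0,"dy":0,"dz":0,"yaw":0},
  ],
)

```text
t: 15.87
eef_pos: [480.7, 139.6, 82.7]
tcp_rot: [3.141, -0.0, 1.571]
ft_force: [-1.9, 1.1, 9.3]
opening: 0.607
```

Contact at the expected height again. Releasing.

Request:
drive_tool(
  commands=[
    {"dx":0,"dy":0,"dz":0.3,"yaw":0},
    {"dx":0,"dy":0,"dz":0,"yaw":0},
    {"dx":0,"dy":0,"dz":0,"yaw":0},
    {"dx":0,"dy":0,"dz":0,"yaw":0},
  ],
  grip=0.78,
)

```text
t: 16.2
eef_pos: [480.5, 139.5, 82.4]
tcp_rot: [-3.142, 0.0, 1.571]
ft_force: [-0.3, -0.8, 0.6]
opening: 0.77
```

Request:
drive_tool(
  commands=[
    {"dx":0,"dy":0,"dz":5,"yaw":0},
    {"dx":0,"dy":0,"dz":10,"yaw":0},
    {"dx":0,"dy":0,"dz":20,"yaw":0},
    {"dx":0,"dy":0,"dz":25,"yaw":0},
    {"dx":0,"dy":0,"dz":20,"yaw":0},
  ],
  grip=0.9,
)

```text
t: 16.62
eef_pos: [480.6, 139.5, 164.7]
tcp_rot: [3.141, -0.0, 1.571]
ft_force: [-0.4, -0.1, -0.5]
opening: 0.903
```

```bash
python3 -c "
from look import *;look('g3')"
```

```text
[480.6 139.5 164.7] [-0.4 -0.1 -0.5] 0.9028132284437359
```

View pics/g3_scene.png

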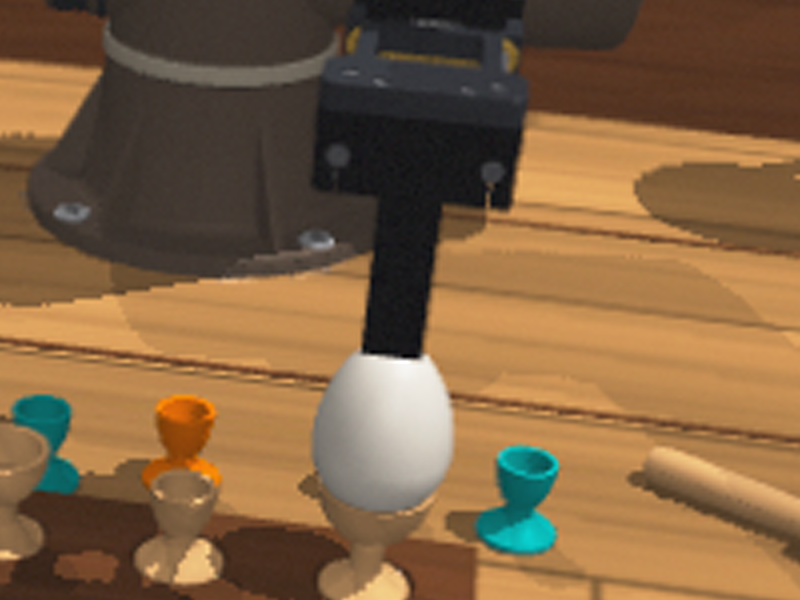

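Request:
drive_tool(
  commands=[
    {"dx":8,"dy":-10,"dz":15,"yaw":0},
    {"dx":17,"dy":-28,"dz":0,"yaw":0},
    {"dx":20,"dy":-33,"dz":0,"yaw":0},
    {"dx":20,"dy":-33,"dz":0,"yaw":0},
    {"dx":20,"dy":-33,"dz":0,"yaw":0},
  ],
  grip=1.0,
)

```text
t: 17.13
eef_pos: [565.9, 1.1, 177.5]
tcp_rot: [-3.141, -0.0, 1.571]
ft_force: [0.5, 0.9, -0.6]
opening: 0.997
```

Request:
drive_tool(
  commands=[
    {"dx":20,"dy":-33,"dz":0,"yaw":0},
    {"dx":20,"dy":-33,"dz":0,"yaw":0},
    {"dx":20,"dy":-33,"dz":0,"yaw":0},
    {"dx":20,"dy":-33,"dz":-10,"yaw":0},
    {"dx":13,"dy":-22,"dz":-17.5,"yaw":0},
  ],
)

```text
t: 17.55
eef_pos: [660.3, -154.8, 151.0]
tcp_rot: [3.138, 0.001, 1.569]
ft_force: [1.3, 0.9, -0.2]
opening: 1.001
```

Request:
drive_tool(
  commands=[
    {"dx":6.3,"dy":-9,"dz":0,"yaw":0},
    {"dx":0,"dy":0,"dz":0,"yaw":0},
    {"dx":0,"dy":0,"dz":-20,"yaw":0},
    {"dx":0,"dy":0,"dz":-25,"yaw":0},
    {"dx":0,"dy":0,"dz":-25,"yaw":0},
  ],
)

```text
t: 17.97
eef_pos: [664.7, -159.0, 80.9]
tcp_rot: [3.14, 0.0, 1.572]
ft_force: [1.2, 0.5, -0.1]
opening: 1.003
```

Request:
drive_tool(
  commands=[
    {"dx":0,"dy":0,"dz":-20,"yaw":0},
    {"dx":0,"dy":0,"dz":-12,"yaw":0},
    {"dx":0,"dy":0,"dz":-5,"yaw":0},
    {"dx":0,"dy":0,"dz":0,"yaw":0},
    {"dx":0,"dy":0,"dz":0,"yaw":0},
  ],
)

```text
t: 18.38
eef_pos: [665.2, -160.1, 44.3]
tcp_rot: [3.14, 0.0, 1.571]
ft_force: [-0.8, -0.5, 1.6]
opening: 1.002
```

Request:
drive_tool(
  commands=[
    {"dx":0,"dy":0,"dz":0,"yaw":0},
    {"dx":0,"dy":0,"dz":0,"yaw":0},
    {"dx":0,"dy":0,"dz":0,"yaw":0},
    {"dx":0,"dy":0,"dz":0,"yaw":0},
    {"dx":0,"dy":0,"dz":0,"yaw":0},
  ],
  grip=0.3,
)

```text
t: 18.8
eef_pos: [664.8, -160.6, 43.4]
tcp_rot: [3.141, 0.0, 1.571]
ft_force: [0.5, 0.0, 0.9]
opening: 0.706
```

Request:
drive_tool(
  commands=[
    {"dx":0,"dy":0,"dz":0,"yaw":0},
    {"dx":0,"dy":0,"dz":0,"yaw":0},
    {"dx":0,"dy":0,"dz":0,"yaw":0},
    {"dx":0,"dy":0,"dz":0,"yaw":0},
    {"dx":0,"dy":0,"dz":0,"yaw":0},
  ],
)

```text
t: 19.22
eef_pos: [664.7, -160.5, 43.1]
tcp_rot: [3.142, 0.0, 1.571]
ft_force: [-0.5, 1.0, 0.5]
opening: 0.505
```

Request:
drive_tool(
  commands=[
    {"dx":0,"dy":0,"dz":3,"yaw":0},
    {"dx":0,"dy":0,"dz":8,"yaw":0},
    {"dx":0,"dy":0,"dz":20,"yaw":0},
    {"dx":0,"dy":0,"dz":30,"yaw":0},
    {"dx":0,"dy":0,"dz":30,"yaw":0},
  ],
)

```text
t: 19.63
eef_pos: [664.4, -160.3, 135.1]
tcp_rot: [-3.14, -0.0, 1.571]
ft_force: [0.1, 0.0, -0.8]
opening: 0.504
```

Request:
drive_tool(
  commands=[
    {"dx":0,"dy":0,"dz":16,"yaw":0},
    {"dx":-10,"dy":7.5,"dz":0,"yaw":0},
    {"dx":-20,"dy":15,"dz":0,"yaw":0},
    {"dx":-28,"dy":21,"dz":0,"yaw":0},
    {"dx":-28,"dy":21,"dz":0,"yaw":0},
  ],
)

```text
t: 20.05
eef_pos: [577.7, -95.5, 150.5]
tcp_rot: [3.141, 0.0, 1.57]
ft_force: [-0.3, 0.4, -0.1]
opening: 0.501
```

Request:
drive_tool(
  commands=[
    {"dx":-28,"dy":21,"dz":0,"yaw":0},
    {"dx":-28,"dy":21,"dz":0,"yaw":0},
    {"dx":-24,"dy":18,"dz":0,"yaw":0},
    {"dx":-15.6,"dy":12.3,"dz":0,"yaw":0},
    {"dx":0,"dy":0,"dz":0,"yaw":0},
  ],
)

```text
t: 20.47
eef_pos: [480.3, -21.8, 150.9]
tcp_rot: [-3.141, -0.0, 1.572]
ft_force: [2.2, -0.0, 0.1]
opening: 0.504
```

Request:
drive_tool(
  commands=[
    {"dx":0,"dy":0,"dz":0,"yaw":0},
    {"dx":0,"dy":0,"dz":-20,"yaw":0},
    {"dx":0,"dy":0,"dz":-20,"yaw":0},
    {"dx":0,"dy":0,"dz":-13,"yaw":0},
    {"dx":0,"dy":0,"dz":0,"yaw":0},
  ],
)

```text
t: 20.88
eef_pos: [483.2, -24.2, 95.2]
tcp_rot: [-3.139, -0.0, 1.57]
ft_force: [-0.3, 0.1, -1.1]
opening: 0.506
```

```bash
python3 -c "
from look import *;look('d2',P=[483.2,-23.7,91])
from fit import *
off=(proj('scene',[[483.2,-23.7,91]])[0]*4).astype(int)-[400,300]
z=env.state()['eef_pos']
p=hullcent('scene',egg('duck',z[0],z[1],z[2]+14))[2]*4+1.5-off;print('egg',p.min(0),p.max(0))
p=proj('scene',np.c_[483.2+22*np.cos(a),-23.7+22*np.sin(a),np.full(60,75)])*4+1.5-off;print(p.min(0),p.max(0))
"
```

```text
[483.2 -24.2  95.2] [-0.3  0.1 -1.1] 0.5057352337743919
egg [344.33880615 172.4130249 ] [458.30224609 318.2868042 ]
[352.16051546 308.64207826] [452.05031594 359.05508728]
```

View pics/d2_scene.png

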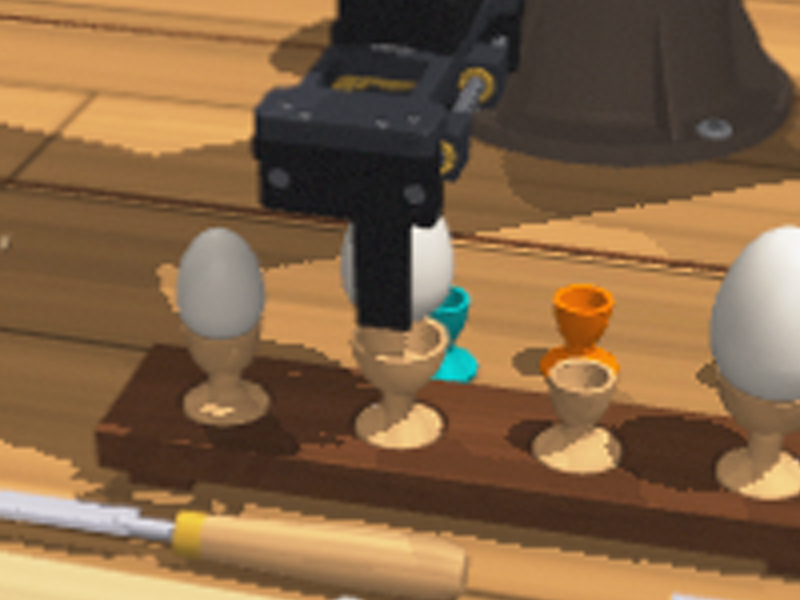

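Request:
drive_tool(
  commands=[
    {"dx":0,"dy":0,"dz":-8,"yaw":0},
    {"dx":0,"dy":0,"dz":-6,"yaw":0},
    {"dx":0,"dy":0,"dz":-3,"yaw":0},
    {"dx":0,"dy":0,"dz":-1,"yaw":0},
    {"dx":0,"dy":0,"dz":0,"yaw":0},
  ],
)

```text
t: 21.4
eef_pos: [483.1, -23.7, 78.9]
tcp_rot: [-3.141, -0.0, 1.571]
ft_force: [1.2, 0.5, -1.3]
opening: 0.503
```

Request:
drive_tool(
  commands=[
    {"dx":0,"dy":0,"dz":-1,"yaw":0},
    {"dx":0,"dy":0,"dz":-0.6,"yaw":0},
    {"dx":0,"dy":0,"dz":0,"yaw":0},
    {"dx":0,"dy":0,"dz":0,"yaw":0},
  ],
)

```text
t: 21.73
eef_pos: [483.2, -23.7, 77.6]
tcp_rot: [3.141, 0.0, 1.571]
ft_force: [-0.1, 0.8, -0.1]
opening: 0.502
```

Request:
drive_tool(
  commands=[
    {"dx":0,"dy":0,"dz":-0.5,"yaw":0},
    {"dx":0,"dy":0,"dz":0,"yaw":0},
    {"dx":0,"dy":0,"dz":0,"yaw":0},
  ],
)

```text
t: 21.98
eef_pos: [483.3, -23.7, 77.1]
tcp_rot: [3.141, 0.0, 1.571]
ft_force: [-0.4, -0.3, 2.1]
opening: 0.499
```

Request:
drive_tool(
  commands=[
    {"dx":0,"dy":0,"dz":-0.2,"yaw":0},
    {"dx":0,"dy":0,"dz":0,"yaw":0},
    {"dx":0,"dy":0,"dz":0,"yaw":0},
  ],
)

```text
t: 22.23
eef_pos: [483.2, -23.7, 77.0]
tcp_rot: [3.141, 0.0, 1.571]
ft_force: [-1.0, 0.7, 4.7]
opening: 0.501
```

Request:
drive_tool(
  commands=[
    {"dx":0,"dy":0,"dz":0,"yaw":0},
    {"dx":0,"dy":0,"dz":0,"yaw":0},
    {"dx":0,"dy":0,"dz":0,"yaw":0},
    {"dx":0,"dy":0,"dz":0,"yaw":0},
  ],
  grip=0.66,
)

```text
t: 22.57
eef_pos: [483.2, -23.7, 76.6]
tcp_rot: [-3.142, -0.0, 1.571]
ft_force: [-0.1, -0.5, -0.2]
opening: 0.655
```

Request:
drive_tool(
  commands=[
    {"dx":0,"dy":0,"dz":5,"yaw":0},
    {"dx":0,"dy":0,"dz":10,"yaw":0},
    {"dx":0,"dy":0,"dz":20,"yaw":0},
    {"dx":0,"dy":0,"dz":28,"yaw":0},
    {"dx":0,"dy":0,"dz":20,"yaw":0},
  ],
  grip=0.8,
)

```text
t: 22.98
eef_pos: [483.3, -23.7, 161.6]
tcp_rot: [3.141, 0.0, 1.571]
ft_force: [-0.2, -0.5, -0.4]
opening: 0.798
```

Request:
drive_tool(
  commands=[
    {"dx":20,"dy":4,"dz":0,"yaw":0},
    {"dx":35,"dy":5,"dz":0,"yaw":0},
    {"dx":38,"dy":5,"dz":0,"yaw":0},
    {"dx":38,"dy":5,"dz":0,"yaw":0},
    {"dx":30,"dy":5,"dz":-10,"yaw":0},
  ],
  grip=0.65,
)

```text
t: 23.4
eef_pos: [647.3, 0.5, 151.7]
tcp_rot: [3.138, 0.0, 1.571]
ft_force: [-0.0, -0.3, 0.2]
opening: 0.655
```

Request:
drive_tool(
  commands=[
    {"dx":21.6,"dy":2.5,"dz":0,"yaw":0},
    {"dx":0,"dy":0,"dz":-20,"yaw":0},
    {"dx":0,"dy":0,"dz":-25,"yaw":0},
    {"dx":0,"dy":0,"dz":-25,"yaw":0},
    {"dx":0,"dy":0,"dz":0,"yaw":0},
  ],
)

```text
t: 23.82
eef_pos: [663.5, 3.0, 75.4]
tcp_rot: [-3.135, -0.001, 1.571]
ft_force: [-0.6, 0.4, -0.2]
opening: 0.653
```

Request:
drive_tool(
  commands=[
    {"dx":0,"dy":0,"dz":-20,"yaw":0},
    {"dx":0,"dy":0,"dz":-12,"yaw":0},
    {"dx":0,"dy":0,"dz":-6,"yaw":0},
    {"dx":0,"dy":0,"dz":0,"yaw":0},
    {"dx":0,"dy":0,"dz":0,"yaw":0},
  ],
)

```text
t: 24.23
eef_pos: [666.0, 2.8, 42.5]
tcp_rot: [3.141, 0.0, 1.571]
ft_force: [-1.5, 0.5, -0.6]
opening: 0.648
```

```bash
python3 -c "
from look import *;look('p1')"
```

```text
[666.    2.8  42.5] [-1.5  0.5 -0.6] 0.6480648057579284
```

View pics/p1_scene.png

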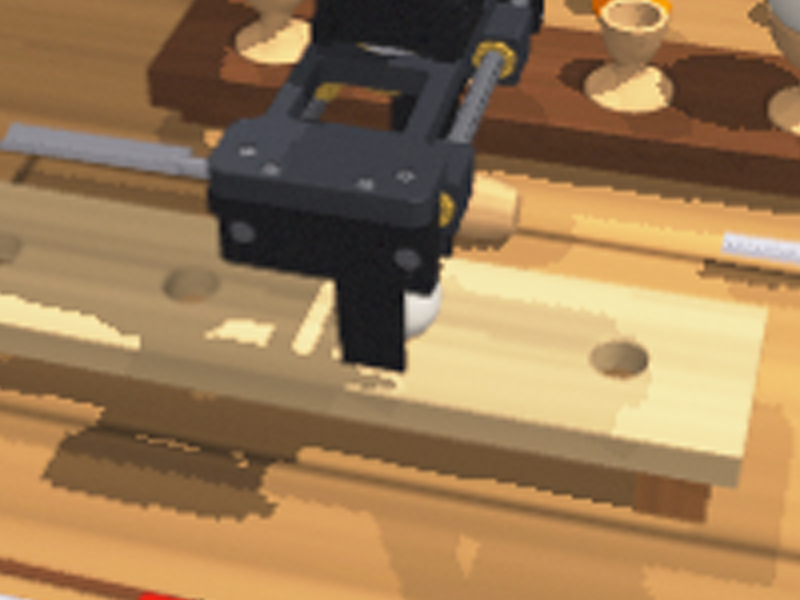

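Request:
drive_tool(
  commands=[
    {"dx":0,"dy":0,"dz":-3,"yaw":0},
    {"dx":0,"dy":0,"dz":-1.8,"yaw":0},
    {"dx":0,"dy":0,"dz":0,"yaw":0},
    {"dx":0,"dy":0,"dz":0,"yaw":0},
  ],
  grip=0.5,
)

```text
t: 24.67
eef_pos: [665.7, 2.8, 37.0]
tcp_rot: [-3.142, -0.0, 1.571]
ft_force: [0.5, -0.6, -0.9]
opening: 0.506
```

Request:
drive_tool(
  commands=[
    {"dx":0,"dy":0,"dz":0,"yaw":0},
    {"dx":0,"dy":0,"dz":0,"yaw":0},
    {"dx":0,"dy":0,"dz":0,"yaw":0},
    {"dx":0,"dy":0,"dz":0,"yaw":0},
    {"dx":0,"dy":0,"dz":0,"yaw":0},
  ],
  grip=0.2,
)

```text
t: 25.08
eef_pos: [665.6, 2.8, 37.0]
tcp_rot: [-3.141, 0.0, 1.571]
ft_force: [-3.1, 0.0, 2.7]
opening: 0.311
```

Request:
drive_tool(
  commands=[
    {"dx":0,"dy":0,"dz":0,"yaw":0},
    {"dx":0,"dy":0,"dz":0,"yaw":0},
    {"dx":0,"dy":0,"dz":0,"yaw":0},
  ],
)

```text
t: 25.33
eef_pos: [665.6, 2.8, 37.0]
tcp_rot: [-3.141, 0.0, 1.571]
ft_force: [-2.1, 0.3, 2.2]
opening: 0.309
```

Request:
drive_tool(
  commands=[
    {"dx":0,"dy":0,"dz":2,"yaw":0},
    {"dx":0,"dy":0,"dz":3,"yaw":0},
    {"dx":0,"dy":0,"dz":4,"yaw":0},
    {"dx":0,"dy":0,"dz":3,"yaw":0},
    {"dx":0,"dy":0,"dz":0,"yaw":0},
  ],
)

```text
t: 25.75
eef_pos: [666.3, 2.8, 49.9]
tcp_rot: [3.14, 0.0, 1.571]
ft_force: [-0.7, 0.8, 0.6]
opening: 0.313
```

```bash
python3 -c "
from look import *;look('p2')"
```

```text
[666.3   2.8  49.9] [-0.7  0.8  0.6] 0.3130592413174468
```

View pics/p2_scene.png

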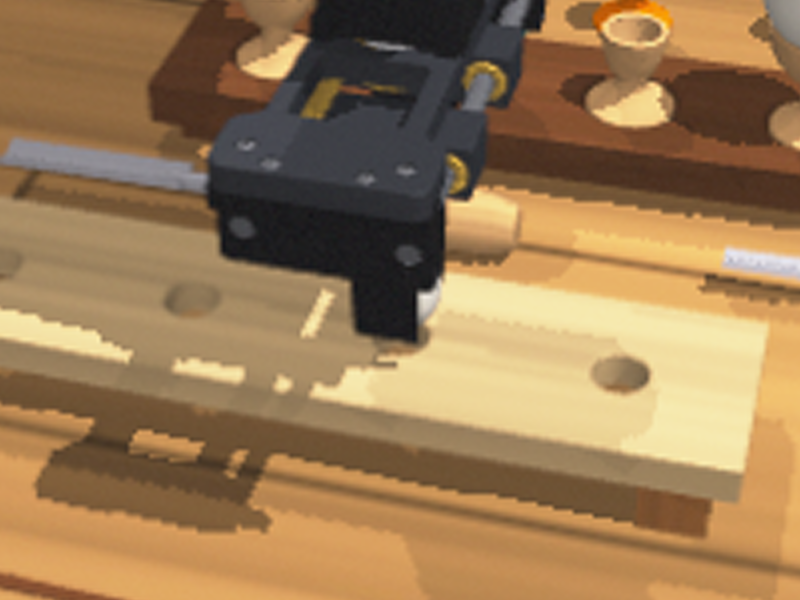

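Request:
drive_tool(
  commands=[
    {"dx":0,"dy":0,"dz":15,"yaw":0},
    {"dx":0,"dy":0,"dz":25,"yaw":0},
    {"dx":0,"dy":0,"dz":25,"yaw":0},
    {"dx":0,"dy":0,"dz":20,"yaw":0},
    {"dx":0,"dy":0,"dz":10,"yaw":0},
  ],
)

```text
t: 26.27
eef_pos: [666.5, 2.8, 146.5]
tcp_rot: [3.138, 0.0, 1.571]
ft_force: [0.6, 0.1, -0.4]
opening: 0.311
```

Request:
drive_tool(
  commands=[
    {"dx":-12,"dy":4,"dz":0,"yaw":0},
    {"dx":-20,"dy":6,"dz":0,"yaw":0},
    {"dx":-28,"dy":8,"dz":0,"yaw":0},
    {"dx":-30,"dy":9,"dz":0,"yaw":0},
    {"dx":-30,"dy":9,"dz":0,"yaw":0},
  ],
)

```text
t: 26.68
eef_pos: [544.1, 39.1, 143.2]
tcp_rot: [-3.141, -0.0, 1.57]
ft_force: [0.8, -0.1, -0.4]
opening: 0.316
```

Request:
drive_tool(
  commands=[
    {"dx":-28,"dy":8,"dz":0,"yaw":0},
    {"dx":-20,"dy":6,"dz":0,"yaw":0},
    {"dx":-15,"dy":4.8,"dz":0,"yaw":0},
    {"dx":0,"dy":0,"dz":0,"yaw":0},
    {"dx":0,"dy":0,"dz":-15,"yaw":0},
  ],
)

```text
t: 27.1
eef_pos: [483.7, 57.8, 130.6]
tcp_rot: [3.138, 0.0, 1.571]
ft_force: [1.4, -0.6, -0.8]
opening: 0.308
```

Request:
drive_tool(
  commands=[
    {"dx":0,"dy":0,"dz":-20,"yaw":0},
    {"dx":0,"dy":0,"dz":-15,"yaw":0},
    {"dx":0,"dy":0,"dz":-6,"yaw":0},
    {"dx":0,"dy":0,"dz":0,"yaw":0},
    {"dx":0,"dy":0,"dz":0,"yaw":0},
  ],
)

```text
t: 27.52
eef_pos: [483.2, 57.5, 88.0]
tcp_rot: [-3.141, -0.0, 1.571]
ft_force: [0.7, 0.3, 0.5]
opening: 0.312
```

```bash
python3 -c "
from look import *;look('p3',P=[482.8,57.6,80],w=(300,220))
from fit import *
off=(proj('scene',[[482.8,57.6,80]])[0]*4).astype(int)-[300,220]
z=env.state()['eef_pos']
p=hullcent('scene',egg('pigeon',z[0],z[1],z[2]+9))[2]*4+1.5-off;print('egg',p.min(0),p.max(0))
p=proj('scene',np.c_[482.8+15*np.cos(a),57.6+15*np.sin(a),np.full(60,67)])*4+1.5-off;print(p.min(0),p.max(0))
"
```

```text
[483.2  57.5  88. ] [0.7 0.3 0.5] 0.31197512815309103
egg [268.10644531 131.02825928] [341.09143066 223.04827881]
[266.0273231  229.45062885] [334.96816803 265.51161972]
```

View pics/p3_scene.png

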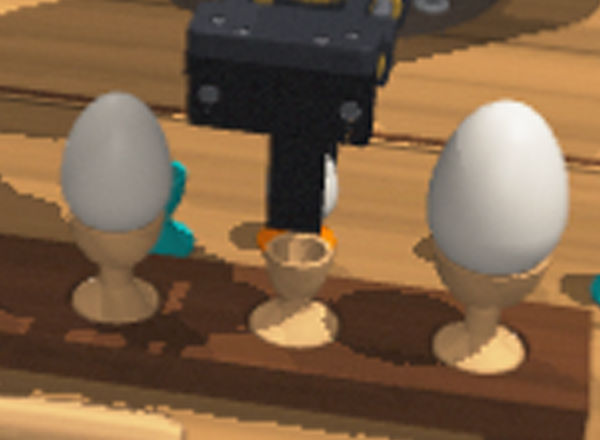

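Request:
drive_tool(
  commands=[
    {"dx":0,"dy":0,"dz":-7,"yaw":0},
    {"dx":0,"dy":0,"dz":-6,"yaw":0},
    {"dx":0,"dy":0,"dz":-4,"yaw":0},
    {"dx":0,"dy":0,"dz":-1,"yaw":0},
    {"dx":0,"dy":0,"dz":0,"yaw":0},
  ],
)

```text
t: 28.03
eef_pos: [482.6, 57.6, 69.6]
tcp_rot: [-3.141, -0.0, 1.571]
ft_force: [0.5, 0.0, -0.5]
opening: 0.316
```

Request:
drive_tool(
  commands=[
    {"dx":0,"dy":0,"dz":-1,"yaw":0},
    {"dx":0,"dy":0,"dz":-0.4,"yaw":0},
    {"dx":0,"dy":0,"dz":0,"yaw":0},
    {"dx":0,"dy":0,"dz":0,"yaw":0},
  ],
)

```text
t: 28.37
eef_pos: [482.8, 57.6, 68.7]
tcp_rot: [3.141, 0.0, 1.571]
ft_force: [-1.0, 0.9, 2.2]
opening: 0.313
```

Request:
drive_tool(
  commands=[
    {"dx":0,"dy":0,"dz":-0.5,"yaw":0},
    {"dx":0,"dy":0,"dz":0,"yaw":0},
    {"dx":0,"dy":0,"dz":0,"yaw":0},
  ],
)

```text
t: 28.62
eef_pos: [482.7, 57.6, 68.3]
tcp_rot: [3.141, -0.0, 1.571]
ft_force: [-1.3, -0.2, 4.6]
opening: 0.315
```

Request:
drive_tool(
  commands=[
    {"dx":0,"dy":0,"dz":0,"yaw":0},
    {"dx":0,"dy":0,"dz":0,"yaw":0},
    {"dx":0,"dy":0,"dz":0,"yaw":0},
    {"dx":0,"dy":0,"dz":0,"yaw":0},
  ],
  grip=0.5,
)

```text
t: 28.95
eef_pos: [482.8, 57.6, 68.0]
tcp_rot: [3.142, 0.0, 1.571]
ft_force: [-0.2, -0.6, -0.4]
opening: 0.487
```

Request:
drive_tool(
  commands=[
    {"dx":0,"dy":0,"dz":5,"yaw":0},
    {"dx":0,"dy":0,"dz":10,"yaw":0},
    {"dx":0,"dy":0,"dz":20,"yaw":0},
    {"dx":0,"dy":0,"dz":30,"yaw":0},
    {"dx":0,"dy":0,"dz":30,"yaw":0},
  ],
  grip=0.6,
)

```text
t: 29.37
eef_pos: [482.3, 57.6, 164.1]
tcp_rot: [-3.14, -0.0, 1.571]
ft_force: [0.5, -0.5, 0.9]
opening: 0.6
```

Request:
drive_tool(
  commands=[
    {"dx":0,"dy":0,"dz":30,"yaw":0},
    {"dx":0,"dy":0,"dz":30,"yaw":0},
    {"dx":0,"dy":30,"dz":20,"yaw":0},
    {"dx":0,"dy":35,"dz":0,"yaw":0},
    {"dx":0,"dy":35,"dz":0,"yaw":0},
  ],
)

```text
t: 29.78
eef_pos: [483.0, 158.5, 245.0]
tcp_rot: [3.138, -0.001, 1.569]
ft_force: [-0.2, -0.2, 0.1]
opening: 0.601
```

Request:
drive_tool(
  commands=[
    {"dx":0,"dy":38,"dz":0,"yaw":0},
    {"dx":0,"dy":38,"dz":0,"yaw":0},
    {"dx":0,"dy":38,"dz":0,"yaw":0},
    {"dx":0,"dy":38,"dz":0,"yaw":0},
    {"dx":0,"dy":38,"dz":0,"yaw":0},
  ],
)

```text
t: 30.2
eef_pos: [482.2, 349.5, 243.5]
tcp_rot: [3.141, -0.0, 1.571]
ft_force: [0.4, -1.1, 0.9]
opening: 0.6
```

Run:
```python
from fit import *
for n in("scene","top"):
    im=env.read_camera(n);hsv=cv2.cvtColor(im,cv2.COLOR_RGB2HSV)
    wm=((hsv[...,1]<55)&(hsv[...,2]>70)).astype(np.uint8)
    zc={'pigeon':77,'bantam':84,'duck':91,'goose':100}
    G={'pigeon':(482.8,57.6),'bantam':(485,-106),'duck':(483.2,-23.7),'goose':(480.5,139.5)}
    v=cv2.resize(im,None,fx=4,fy=4,interpolation=cv2.INTER_CUBIC)
    for k in E:
        c,A,p=hullcent(n,egg(k,*G[k],zc[k]))
        L=np.zeros(wm.shape,np.uint8);cv2.fillConvexPoly(L,p.astype(int),1);L=cv2.dilate(L,np.ones((9,9)))
        nl,lab,st,ce=cv2.connectedComponentsWithStats(wm*L);i=1+st[1:,4].argmax()
        x,(c2,A2,p2)=fit1(n,ce[i],lambda w:egg(k,*w,zc[k]),zc[k]);print(n,k,x.round(1),G[k],st[i,4],round(A2))
    c=(proj(n,[[483,17,60]])[0]*4).astype(int)
    cv2.imwrite(f"pics/end_{n}.png",v[max(0,c[1]-300):c[1]+250,c[0]-400:c[0]+400,::-1])
print(env.state()['eef_pos'],env.state()['t'])
```

```text
scene pigeon [483.6  57.1] (482.8, 57.6) 298 319
scene bantam [ 486.9 -106.1] (485, -106) 465 506
scene duck [484.9 -24.4] (483.2, -23.7) 759 794
scene goose [484.  138.6] (480.5, 139.5) 1169 1250
top pigeon [480.6  58.6] (482.8, 57.6) 232 248
top bantam [ 483.  -106.3] (485, -106) 410 433
top duck [481.4 -24. ] (483.2, -23.7) 626 645
top goose [478.1 139.8] (480.5, 139.5) 940 989
[482.0310507  351.83185548 242.88995655] 30.3
```

View pics/end_scene.png

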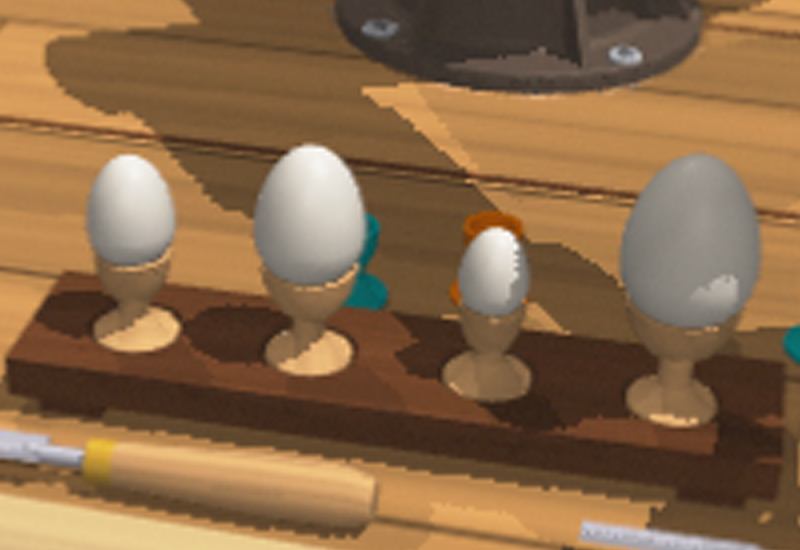

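View pics/end_top.png

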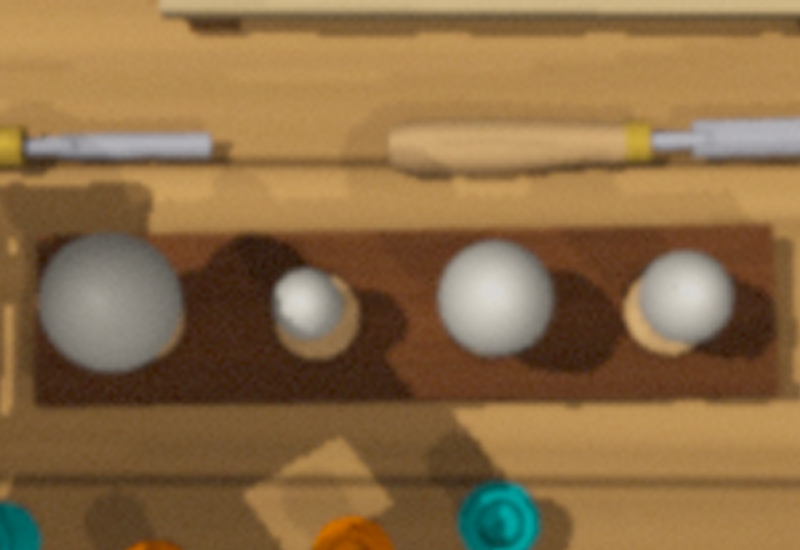

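All four eggs sit upright in their cups at (130,215), (310,215), (495,270) and (690,240) in the scene crop. The cups haven't moved and the arm is clear. I'll let it settle for a moment and hand in.

Request:
drive_tool(
  commands=[
    {"dx":0,"dy":0,"dz":0,"yaw":0},
    {"dx":0,"dy":0,"dz":0,"yaw":0},
    {"dx":0,"dy":0,"dz":0,"yaw":0},
  ],
)

```text
t: 30.55
eef_pos: [482.9, 346.6, 243.3]
tcp_rot: [3.142, 0.0, 1.57]
ft_force: [0.4, 0.0, 0.2]
opening: 0.603
```

```bash
python3 -c "
from cell import env
print(env.job_done())"
```

```text
the job is handed in; nothing more can be done
None
```

I moved all four eggs into the cups turned for their sizes, in the order bantam, goose, duck, pigeon. I handed the job in at about 30.6 s. `env.job_done()` gives no verdict, so the result below rests on my own checks.

- **Seating:** I lowered each egg until the wrist force rose to 3–9 N, at the expected seating height, before opening the jaws. The last pictures show all four upright, pointed end up, with the cups in their recesses. The arm is well clear.
- **Position:** averaged over both cameras, every egg lies within about 1.5 mm of its target. The target was the cup's position as first measured.
- **Disagreement:** in x, the two cameras differ by 3–6 mm on the seated eggs, with the goose the largest. The calibration is only good to about 2 mm. The goose also stood in the arm's shadow in the last scene picture, which probably biased its outline.
- **Not re-measured:** I judged the cups' final positions by eye and did not fit them again. The eggs hide the cup rims from above.
- **Correction:** before gripping the bantam, I found the commanded pose about 2.5 mm off in x and in y. I corrected it before the jaws touched the egg.

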